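# Restock a zigzag gravity can dispenser

## Robot

A 6-joint arm with a two-finger parallel gripper is mounted at the origin on the work surface. World frame = base frame: x ahead of the robot, y to its left, z up, the work surface at z = 0. Lengths are in m, angles in rad, forces in N, time in s.
With the tool pointing down it reaches from about 0.275 to 0.825 m from the base axis. Payload 4.9 kg.
Tool frame: the origin (TCP) lies at the very end of the fingers, on their centre line; the grasp point (between the pads) lies 19 mm behind it; z points along the fingers, y is the direction in which the jaws open and shut (so a half turn about z gives the same grasp; the last joint's range is limited). The gripper opens to 85 mm and grips with 20 to 120 N. Pads are 22 mm wide; open, the fingers measure 114 mm over their backs; the gripper's body (76 mm by 85 mm) begins 54 mm behind the grasp point. The pads swing forward as they close: fully open they stand 13 mm farther back than shut.
Start: joints at [-1.381, 0.326, -0.193, 1.052, 0, 1.437], TCP at [0.175, -0.521, 0.231] pointing down, gripper open.
Joint ranges: [-2.65, 2.65], [-0.97, 1.79], [-1.3, 1.35], [-1.93, 2.1], [-1.47, 1.37], [-3.14, 3.14]. Speed limits (rad/s): [2.57, 2.57, 3.14, 3.14, 3.14, 3.14].

## Interface

Orientations are given as a unit quaternion [x, y, z, w].
In Python, from cell import sensors, grab_frame, finish_job, recognise gives the robot as it stands.
- The arm moves only by the shell command python3 -m crank 'ROWS' [FORCE]. ROWS is text: rows parted by semicolons, each of 5 numbers parted by spaces: the finger opening in mm, from 0 to 85.4, then the shift along the tool's x, y, z in mm, then the turn about the tool's z in rad. In form: hand x y z twist; .... A call has 1 to 8 rows; each row shifts and turns the commanded pose from where the row before left it, along the tool's axes as they then stand; what a row does not reach is not made up. A row lasts 1/12 s, in which the tool goes at most 41.7 mm and 7.16 degrees, less where a joint would pass 70% of its speed; a pose out of reach is approached as far as the arm can. A call is refused whole if a number of a shift passes 41.7 or a number of a turn 0.125, either way. A call with a gripper value outside its range is refused whole. The fingers move at their own pace and stop on an object; FORCE is the grip in N (left out, the last holds). Time passes only in rows, so rows that do not move let the fingers close. It gives the time, the measured TCP pose, the force and the opening at its end, in the units of the state.
- sensors.observe(): the state, without advancing time (a new reading comes with each control period).
- grab_frame(name): name is "side" or "top" or "wrist"; returns a dict with "color" (420x560x3 uint8, red, green, blue), "range_z" (420x560 float32, m along the optical axis (not along the pixel's ray), 0 where there is no reading), "fovy" (degrees; the focal length in pixels is half the picture's height over the tangent of half this angle, whatever the lens; pixels are square), "cx", "cy" (the principal point, pixels), "R" (3x3) and "t" (3): a world point X has camera coordinates R X + t; the wrist camera has in their place "hand_eye" (4x4, takes a point from camera to tool coordinates, whose origin is the TCP and whose axes are the flange's). Camera axes: x right, y down, z forward; pixel columns grow to the right and rows downward; lengths in m; the calibration is good to about 2 mm. A picture is of the moment at which its call begins: read the wrist's pose just before it.
- finish_job(): hands the job in, once; it reports no verdict.
Trained networks look in the newest picture that a camera, given by its name, has taken for a name from the list of things; names that differ only in an ending like _2 or _b are one class to them, and where a whole thing is asked for, a point or a joint stands for the part that bears it (a point fixed in the world has none). Each returns a list of dicts, best first, with "conf" (0 to 1); they miss things now and then, are a little off and sometimes report something else, mostly with a low value. They report only what shows in the picture. A call takes as long as a camera call. They do not tell look-alikes from the thing itself.
- recognise(camera, query): "location" ([column, row] in pixels, amid what is visible of it).
The state is a dict: "time_s": time; "joint_positions": joint angles; "dq": joint speeds; "tau": joint torques, N m; "eef_pos": TCP position; "eef_rot": TCP orientation; "ft_force": force on the tool from outside, world axes, zero at the start; "torque": the same for the moment, N m; "width": opening from 0.0 (shut) to 1.0 (fully open).
Only numpy, scipy, OpenCV 4.12 (cv2) and the standard library are available. Lean on these libraries where they do the work, as an engineer would, in place of code of your own. Each camera call takes 0.05 s, during which the arm holds its last target. There are 200 camera calls.

## Task

Restock the can dispenser with the two drinks cans that stand on the bench: one after the other, lay each can on its side on the dispenser's top ramp, at the high end under the wire tray, with the ring-pull end facing out of the open front like the can already inside, and set it down gently on the ramp before you let go, so that it rolls down and joins the row at the bottom. Let the first can come to the bottom row before you load the second, and leave everything else on the bench where it stands.

Things in the scene. Friction and masses are not known exactly. Their poses are not given: they have to be found in the camera images.
- rack: zigzag can dispenser fixed to the bench: wire frame 404 (y) x 124 (x) x 324 mm high with two white sheet ramps. Origin: centre of its underside. +x points to its back, +y to the end where cans are loaded (top) and come to rest (bottom), z up; its front (-x) is open and faces the robot. A can laid across the top ramp rolls to -y, drops at the turn and rolls back to +y on the lower ramp.
- bay (a point): loading place on the top ramp: rack x 0, y +105, z 166 mm, axes as the rack's. The lane is 96 mm deep (rack x +-48), slick sheet, 93 mm at the turn. Front lip 13 mm high, its top flared outwards; flange 30 mm high at the back. The ramp's slope (rising to +y) is set anew each time, 7 to 10.5 degrees, and not reported: its surface is here 0 to 14 mm below this point. Free space about 80 mm either way along y.
- hinge (a point): middle of the top ramp's low edge, at its surface (rack x 0, y -120, z 124 mm): the axis of its slope. A guide strip runs along the front of the ramp from here to rack y = +10, and clear covers close the turn (rack y below -95). The ramp's high end is closed by a plate at rack y = +190.
- tray_edge (a point): middle of the front wire of the tray over the top ramp (rack x -25, y 0, z 292 mm; wires 6 mm thick). The tray covers the lane from this wire to the back and over the rack's whole width, so a gripper pointing straight down cannot lay a can in the lane; below it the front is open.
- stop (a point): foot of the end stop of the lower ramp (rack x 0, y +190, z 17 mm). The lower ramp falls to it at 7 degrees. Cans of the bottom row have their centres about 27, 80 and 133 mm from it along rack -y, 47 to 60 mm above the bench.
- can_0_mid (a point): drinks can, plain aluminium, 53 mm in diameter (the waist; 46 mm at the rims), 90 mm tall, 120 to 240 g, already lying in the dispenser's bottom row, ring-pull end to the front. This point is its centre; its z axis runs along the can towards the ring-pull end.
- can_0_lid (a point): the centre of that can's ring-pull end
- can_1_mid (a point): drinks can, plain aluminium, 53 mm in diameter (the waist; 46 mm at the rims), 90 mm tall, 120 to 240 g, standing upright on the bench, ring-pull end up (one of the two to be loaded, in either order). This point is its centre, half-way up; its z axis runs along the can towards the ring-pull end.
- can_1_lid (a point): the centre of that can's ring-pull end, 45 mm from the can's centre
- can_1: the same can; origin at the centre of its base, z towards the ring-pull end
- can_2_mid (a point): drinks can, plain aluminium, 53 mm in diameter (the waist; 46 mm at the rims), 90 mm tall, 120 to 240 g, standing upright on the bench, ring-pull end up (the other of the two to be loaded, in either order). This point is its centre, half-way up; its z axis runs along the can towards the ring-pull end.
- can_2_lid (a point): the centre of that can's ring-pull end, 45 mm from the can's centre
- can_2: the same can; origin at the centre of its base, z towards the ring-pull end
- can_0: the can already in the bottom row; origin at the centre of its base, z towards the ring-pull end
- aerosol: white spray can with a grey cap, 52 mm in diameter, 148 mm tall, stands among the cans; a bystander, to be left alone. Origin at the centre of its underside.
- beaker: open glass beaker, 72 mm across, 95 mm tall, stands among the cans; a bystander, to be left alone. Origin at the centre of its underside.
- spray: white trigger spray bottle, 76 mm across, 196 mm tall; a bystander, to be left alone. Origin at the centre of its underside.
- funnel: white plastic funnel standing mouth down, 92 mm across, 100 mm tall; a bystander, to be left alone. Origin at the centre of its underside.
- tape: roll of grey tape lying flat, 110 mm across, 50 mm tall; a bystander, to be left alone. Origin at the centre of its underside.
- flask: conical glass flask, 86 mm across, 120 mm tall; a bystander, to be left alone. Origin at the centre of its underside.
- bowl: yellow bowl, 130 mm across, 60 mm tall; a bystander, to be left alone. Origin at the centre of its underside.
Things that resemble listed ones, but are neither listed nor needed, are in the scene too. What is shaped like the can_0 but turquoise is not meant.

How it is judged:
On the way, in this order (a step that is already met when the one before it is completed fails the run):
1. a first can lies on its side on the top ramp at its high end, across the lane, ring-pull end to the front, resting on the ramp while still held (((x of can_1_mid in the frame of rack between -0.014 and 0.014 m and x of can_1_lid in the frame of rack below -0.025 m and angle between can_1_mid's own z axis and vertical between 1.4 and 1.74 rad and z of can_1_mid in the frame of rack between 0.155 and 0.21 m and y of can_1_mid in the frame of rack between 0.02 and 0.18 m and contact force between can_1 and rack above 0.3 N and contact force between the fingers and can_1 above 0.5 N) or (x of can_2_mid in the frame of rack between -0.014 and 0.014 m and x of can_2_lid in the frame of rack below -0.025 m and angle between can_2_mid's own z axis and vertical between 1.4 and 1.74 rad and z of can_2_mid in the frame of rack between 0.155 and 0.21 m and y of can_2_mid in the frame of rack between 0.02 and 0.18 m and contact force between can_2 and rack above 0.3 N and contact force between the fingers and can_2 above 0.5 N))), for 0.1 s.
2. with the first can in the bottom row, the second can is laid on the top ramp in the same way, still held ((((x of can_1_mid in the frame of rack between -0.014 and 0.014 m and x of can_1_lid in the frame of rack below -0.025 m and angle between can_1_mid's own z axis and vertical between 1.4 and 1.74 rad and z of can_1_mid in the frame of rack below 0.09 m and y of can_1_mid in the frame of rack between 0.035 and 0.18 m) and (x of can_2_mid in the frame of rack between -0.014 and 0.014 m and x of can_2_lid in the frame of rack below -0.025 m and angle between can_2_mid's own z axis and vertical between 1.4 and 1.74 rad and z of can_2_mid in the frame of rack between 0.155 and 0.21 m and y of can_2_mid in the frame of rack between 0.02 and 0.18 m and contact force between can_2 and rack above 0.3 N and contact force between the fingers and can_2 above 0.5 N)) or ((x of can_2_mid in the frame of rack between -0.014 and 0.014 m and x of can_2_lid in the frame of rack below -0.025 m and angle between can_2_mid's own z axis and vertical between 1.4 and 1.74 rad and z of can_2_mid in the frame of rack below 0.09 m and y of can_2_mid in the frame of rack between 0.035 and 0.18 m) and (x of can_1_mid in the frame of rack between -0.014 and 0.014 m and x of can_1_lid in the frame of rack below -0.025 m and angle between can_1_mid's own z axis and vertical between 1.4 and 1.74 rad and z of can_1_mid in the frame of rack between 0.155 and 0.21 m and y of can_1_mid in the frame of rack between 0.02 and 0.18 m and contact force between can_1 and rack above 0.3 N and contact force between the fingers and can_1 above 0.5 N)))), for 0.1 s.
At the end, for the whole second after the job is handed in: all three cans at rest (under 20 mm/s) in the bottom row: centres below 90 mm, 35 to 180 mm to the +y side of the dispenser's middle, within 14 mm of the lane's centre line, lying level within 10 degrees, ring-pull ends to the front (25 mm or more before the centre line) (x of can_0_mid in the frame of rack between -0.014 and 0.014 m and x of each of can_0_lid, can_1_lid, can_2_lid in the frame of rack below -0.025 m and angle between can_0_mid's own z axis and vertical between 1.4 and 1.74 rad and z of each of can_0_mid, can_1_mid, can_2_mid in the frame of rack below 0.09 m and y of can_0_mid in the frame of rack between 0.035 and 0.18 m and x of can_1_mid in the frame of rack between -0.014 and 0.014 m and angle between can_1_mid's own z axis and vertical between 1.4 and 1.74 rad and y of can_1_mid in the frame of rack between 0.035 and 0.18 m and x of can_2_mid in the frame of rack between -0.014 and 0.014 m and angle between can_2_mid's own z axis and vertical between 1.4 and 1.74 rad and y of can_2_mid in the frame of rack between 0.035 and 0.18 m and linear speed of each of can_0, can_1, can_2 below 0.02 m/s); the robot touches nothing.
It fails at once if a can is let go in the air above the ramp or left on the tray (centre higher than 225 mm while the robot does not touch it) ((height (world z) of can_1_mid above 0.225 m and contact force between each of the fingers, the arm and can_1 below 0.02 N) or (height (world z) of can_2_mid above 0.225 m and contact force between each of the fingers, the arm and can_2 below 0.02 N)).
It fails at once if a gripped can is pressed on the dispenser with more than 45 N ((contact force between can_1 and rack above 45 N and contact force between the fingers and can_1 above 1 N) or (contact force between can_2 and rack above 45 N and contact force between the fingers and can_2 above 1 N)).
It fails at once if a bystander on the bench is moved by more than 40 mm (distance of any of aerosol, beaker, spray, funnel, tape, flask, bowl from where it was at the start of the episode above 0.04 m).
It also fails if it takes over 72 s, if anything falls off the work surface, if the arm or the gripper's body presses on something with over 40 N, if the wrist force passes 120 N, or if a joint passes its speed limit or range.

## Working session

There is one attempt and no reset: what is moved stays moved. The work goes in short steps, Python scripts to look and compute and a shell command to move; the robot and the scene stay as the last step left them, time stands still between calls to the robot, and variables do not carry over. Pictures are saved under pics/ and viewed, about 8 in all and at most 12, crops included, and the job is handed in when it is done.

```bash
ls; mkdir -p pics; cat > h.py <<'E'
import numpy as np,cv2
from cell import sensors,grab_frame,recognise
from scipy.spatial.transform import Rotation as Ro
def cam(n):
    s=sensors.observe(); f=grab_frame(n)
    F=f["color"].shape[0]/2/np.tan(np.radians(f["fovy"])/2); f["F"]=F
    if "R" in f: f["Rcw"]=np.array(f["R"]).T; f["tcw"]=-f["Rcw"]@np.array(f["t"])
    else:
        T=np.eye(4);T[:3,:3]=Ro.from_quat(s["eef_rot"]).as_matrix();T[:3,3]=s["eef_pos"]
        T=T@np.array(f["hand_eye"]); f["Rcw"]=T[:3,:3]; f["tcw"]=T[:3,3]
    return f
def cloud(f):
    z=f["range_z"]; v,u=np.mgrid[:z.shape[0],:z.shape[1]]
    P=np.stack([(u-f["cx"])/f["F"]*z,(v-f["cy"])/f["F"]*z,z],-1)
    P=P@f["Rcw"].T+f["tcw"]; P[z<=0]=np.nan; return P
def ray(f,u,v):
    d=f["Rcw"]@np.array([(u-f["cx"])/f["F"],(v-f["cy"])/f["F"],1]); return f["tcw"],d
def save(f,n): cv2.imwrite("pics/"+n,f["color"][:,:,::-1])
E
python3 - <<'E'
from h import *
np.set_printoptions(precision=3,suppress=True)
print(sensors.observe())
for n in("top","side"):
    f=cam(n); save(f,n+"0.png"); np.savez(n+"0.npz",P=cloud(f),c=f["color"]); P=cloud(f)
    print(n,f["tcw"],f["F"])
    for q in("rack","can_1","can_1_lid","can_0","bay","hinge","tray_edge","stop","aerosol","beaker","spray","funnel","tape","flask","bowl"):
        for r in recognise(n,q)[:4]:
            u,v=map(int,np.clip(np.round(r["location"]),0,[559,419])); print(q,round(r["conf"],2),(u,v),P[v,u])
E
python3 -m crank 2>&1 | tail -5
```

```text
pics
{'time_s': 0.0, 'joint_positions': array([-1.381,  0.327, -0.194,  1.052, -0.   ,  1.437]), 'dq': array([ 0.001,  0.001, -0.   ,  0.   ,  0.001, -0.   ]), 'tau': array([  0.001, -44.34 ,  26.244,   0.015,  -0.   ,  -0.   ]), 'eef_pos': array([ 0.175, -0.521,  0.23 ]), 'eef_rot': array([ 0.987,  0.161, -0.   , -0.001]), 'ft_force': array([ 1.055, -0.743, -0.363]), 'torque': array([-0.012, -0.049,  0.016]), 'width': 0.9994782000307152}
top [ 0.339 -0.01   1.466] 381.0855061688493
rack 0.61 (301, 162) [ 0.674 -0.081  0.137]
can_1 0.66 (353, 232) [ 0.431 -0.275  0.085]
can_1 0.61 (302, 252) [ 0.356 -0.093  0.045]
can_1 0.55 (204, 227) [0.439 0.265 0.088]
can_1 0.54 (218, 263) [0.31  0.215 0.057]
can_1_lid 0.62 (200, 232) [0.421 0.279 0.089]
can_0 0.66 (353, 232) [ 0.431 -0.275  0.085]
can_0 0.61 (302, 252) [ 0.356 -0.093  0.045]
can_0 0.55 (204, 227) [0.439 0.265 0.088]
can_0 0.54 (218, 263) [0.31  0.215 0.057]
bay 0.55 (300, 164) [ 0.627 -0.07   0.295]
hinge 0.67 (305, 160) [ 0.681 -0.095  0.138]
tray_edge 0.66 (301, 163) [ 0.669 -0.081  0.143]
stop 0.82 (300, 165) [ 0.624 -0.07   
[... 940 characters left out ...]
 (289, 302) [0.436 0.304 0.074]
hinge 0.31 (292, 168) [ 0.463 -0.405  0.105]
tray_edge 0.71 (228, 196) [ 0.659 -0.108  0.134]
stop 0.8 (228, 194) [ 0.661 -0.119  0.135]
aerosol 0.9 (290, 221) [ 0.453 -0.081  0.069]
aerosol 0.73 (221, 249) [0.646 0.101 0.073]
beaker 0.7 (292, 258) [0.437 0.132 0.08 ]
beaker 0.21 (221, 250) [0.646 0.099 0.069]
spray 0.97 (291, 169) [ 0.467 -0.404  0.101]
funnel 0.74 (229, 197) [ 0.653 -0.091  0.14 ]
funnel 0.62 (283, 354) [0.442 0.434 0.035]
tape 0.69 (342, 365) [ 0.304  0.422 -0.001]
tape 0.52 (281, 352) [0.447 0.434 0.041]
tape 0.46 (222, 250) [0.643 0.101 0.07 ]
flask 0.28 (342, 354) [0.303 0.393 0.002]
bowl 0.98 (222, 322) [0.602 0.33  0.016]
invalid input
```

```bash
python3 -c "
import cv2,numpy as np
a=cv2.imread('pics/top0.png');b=cv2.imread('pics/side0.png')
cv2.imwrite('pics/top0b.png',cv2.resize(a,(784,588)));cv2.imwrite('pics/side0b.png',cv2.resize(b,(784,588)))"
```

```text
(no output)
```

View pics/top0b.png

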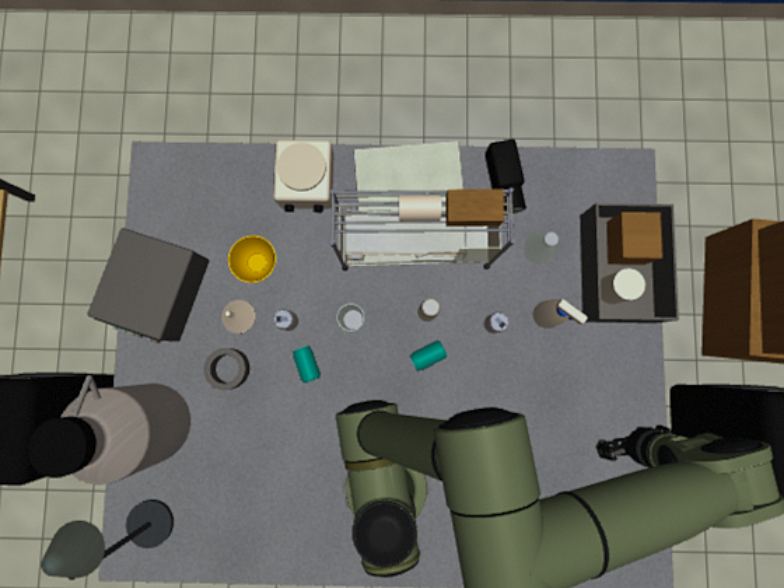

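View pics/side0b.png

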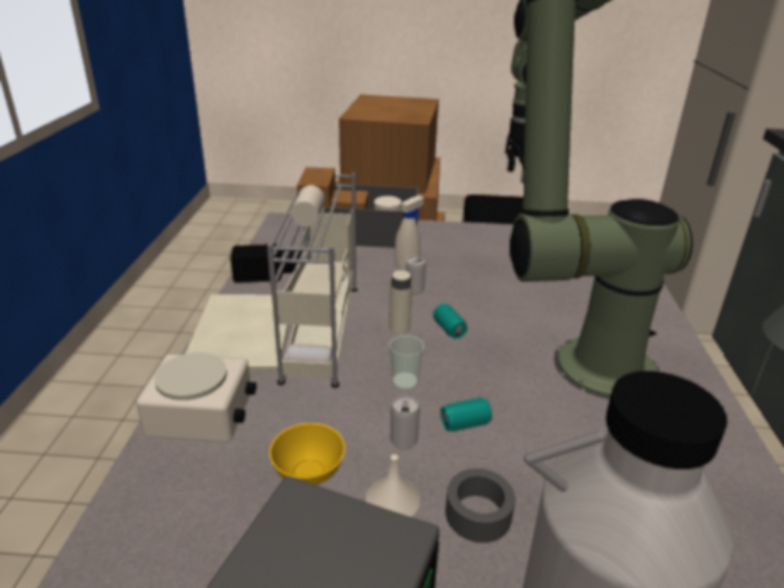

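Top view: the plain cans stand at about (283,319) and (498,321), with the turquoise look-alikes lying at (306,364) and (428,355). The rack spans (335..510, 190..268) and its load end is on the left (+y). The side view agrees, with can_0 at about (310,352).

The rows only turn the tool about its own z, so I need to find out how it can be tilted. First I'll see how the arm behaves near its reach limits.

```bash
python3 -m crank '85 0 0 -40 0;85 0 0 -40 0;85 0 0 -40 0;85 0 0 -40 0;85 0 0 -40 0;85 0 0 -40 0;85 0 0 -40 0;85 0 0 -40 0'; cat > s.py <<'E'
from h import *
np.set_printoptions(precision=4,suppress=True)
s=sensors.observe(); R=Ro.from_quat(s["eef_rot"]).as_matrix()
print("t",s["time_s"],"q",s["joint_positions"],"p",s["eef_pos"],"ft",s["ft_force"],"w",s["width"])
print("tool x,y,z rows:\n",R.T)
open("log.txt","a").write(" ".join(map(str,[*s["joint_positions"],*s["eef_pos"],*R.T.ravel()]))+"\n")
E
python3 s.py
python3 -m crank '85 0 0 -40 0;85 0 0 -40 0;85 0 0 -40 0;85 0 0 -40 0;85 0 0 -40 0;85 0 0 -40 0;85 0 0 -40 0;85 0 0 -40 0';python3 s.py
python3 - <<'E'
import numpy as np,cv2
P=np.load('top0.npz')['P'];np.set_printoptions(precision=3,suppress=True)
for nm,c in(("A",(.436,.265)),("B",(.431,-.275))):
    m=(np.hypot(P[...,0]-c[0],P[...,1]-c[1])<.035)&(P[...,2]>.07)&(P[...,2]<.105)
    Q=P[m]; print(nm,len(Q),Q.mean(0),np.min(Q,0),np.max(Q,0))
# tray wires, posts
m=(P[...,2]>.275)&(P[...,2]<.345)&(P[...,0]>.55)&(P[...,0]<.76)&(P[...,1]>-.32)&(P[...,1]<.16)
Q=P[m];print(len(Q),Q.min(0),Q.max(0))
d=np.load('side0.npz')['P']
img=np.zeros((440,520,3),np.uint8)
for X,col,zr in((P,(255,255,255),(.27,.36)),(d,(0,0,255),(.27,.36)),(P,(0,160,0),(.1,.25)),(d,(255,100,0),(.1,.25)),):
    Q=X[(X[...,2]>zr[0])&(X[...,2]<zr[1])]
    u=((.17-Q[:,1])*1000).astype(int);v=((.80-Q[:,0])*1000*1.0+0).astype(int)
    k=(u>=0)&(u<520)&(v>=0)&(v<440);img[v[k],u[k]]=col
cv2.imwrite('pics/rackmap.png',cv2.resize(img[:260],None,fx=1.5,fy=1.5,interpolation=0))
E
```

```text
time_s: 2.27
eef_pos: [0.1749, -0.5206, 0.5536]
eef_rot: [0.987, 0.161, 0.0, 0.001]
ft_force: [0.5, -1.0, 0.4]
width: 0.994
t 2.2667 q [-1.3812  0.3771  0.7055  1.8979  0.      1.4366] p [ 0.1749 -0.5206  0.5536] ft [ 0.4575 -1.0278  0.3527] w 0.9939706823739826
tool x,y,z rows:
 [[ 0.948   0.3182 -0.0002]
 [ 0.3182 -0.948   0.0014]
 [ 0.0003 -0.0014 -1.    ]]
time_s: 2.93
eef_pos: [0.1513, -0.4464, 0.6941]
eef_rot: [0.983, 0.161, 0.005, 0.085]
ft_force: [0.1, 0.0, 0.3]
width: 0.999
t 2.9333 q [-1.4073  0.2654  0.9687  2.1036  0.01    1.4114] p [ 0.1513 -0.4464  0.6941] ft [0.1132 0.0378 0.256 ] w 0.9992297651653359
tool x,y,z rows:
 [[ 0.9484  0.3166 -0.0172]
 [ 0.3149 -0.9339  0.1691]
 [ 0.0375 -0.1658 -0.9854]]
A 170 [0.435 0.273 0.086] [0.41  0.249 0.072] [0.462 0.299 0.097]
B 173 [ 0.438 -0.282  0.087] [ 0.413 -0.309  0.071] [ 0.464 -0.259  0.097]
1960 [ 0.583 -0.273  0.276] [0.715 0.131 0.345]
```

View pics/rackmap.png

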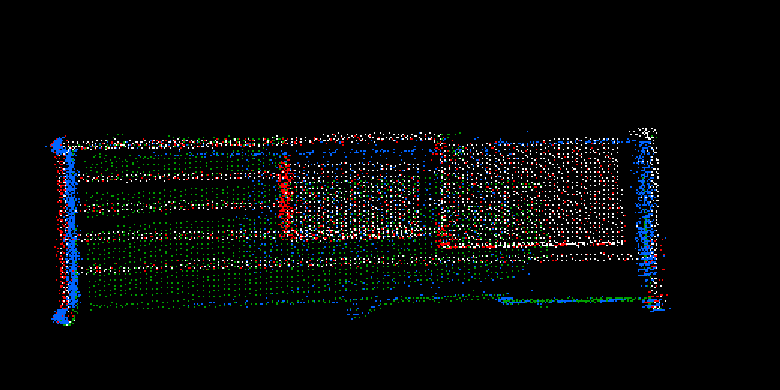

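```bash
cat > kin.py <<'E'
import numpy as np
from scipy.optimize import least_squares
L=np.loadtxt('log.txt')
L=np.vstack([[-1.381,.327,-.194,1.052,0,1.437,.175,-.521,.230]+[0]*9,L])
def rz(q,k):
    a,h,L1,L2,e,L3,d=k; b=q[1]; c=q[1]-q[2]+np.pi/2; f=q[1]-q[2]+q[3]+np.pi/2
    # e: offset across forearm
    return np.array([a+L1*np.sin(b)+L2*np.sin(c)+e*np.cos(c)+L3*np.sin(f), h+L1*np.cos(b)+L2*np.cos(c)-e*np.sin(c)+L3*np.cos(f)])
def res(k):
    o=[]
    for l in L:
        r,z=rz(l[:6],k); c,s=np.cos(l[0]),np.sin(l[0]); x,y=l[6]*c+l[7]*s,-l[6]*s+l[7]*c
        o+=[x-r,z-l[8],y-k[6]]
    return np.r_[o,1e-3*(np.array(k)-[0,.2,.4,.4,0,.25,.07])]
s=least_squares(res,[0,.2,.4,.4,0,.25,.07]); k=s.x
if __name__=="__main__": print(k.round(4),np.abs(s.fun).max())
E
python3 kin.py
python3 - <<'E'
import numpy as np
np.set_printoptions(precision=4,suppress=True)
yaw=.022;C=np.array([.650,-.069]);
for n in("top0","side0"):
    P=np.load(''+n+'.npz')['P'].reshape(-1,3);D=P[:,:2]-C
    X=D[:,0]*np.cos(yaw)+D[:,1]*np.sin(yaw);Y=-D[:,0]*np.sin(yaw)+D[:,1]*np.cos(yaw);Z=P[:,2]
    m=(abs(X)<.044)&(Y>-.09)&(Y<.18)&(Z>.11)&(Z<.19)
    c=np.polyfit(Y[m],Z[m],1)
    for _ in range(6):
        k=abs(np.polyval(c,Y)-Z)<.006;c=np.polyfit(Y[m&k],Z[m&k],1)
    print(n,(m&k).sum(),c,np.polyval(c,[.105,-.12]))
    m=(Z>.28)&(Z<.30)&(abs(X+.025)<.012)&(abs(Y)<.19)
    for _ in range(3):
        g=np.polyfit(Y[m],X[m],1);m=m&(abs(np.polyval(g,Y)-X)<.005)
    print('trayedge',m.sum(),g,np.median(Z[m]))
    m=(Z>.05)&(Z<.33)&(abs(X)<.075);
    for a in (1,-1):
        q=m&(abs(Y-a*.199)<.012);print('ends',a,q.sum(),np.median(Y[q]))
E
```

```text
[ 1.000e-04  3.041e-01  5.133e-01  3.985e-01 -7.020e-02  4.228e-01
  7.460e-02] 0.0020288973284526696
top0 1435 [0.1448 0.1421] [0.1573 0.1247]
trayedge 228 [-0.0005 -0.0245] 0.2945324090108621
ends 1 310 0.19395845505326914
ends -1 402 -0.19363356418305702
side0 460 [0.1478 0.1424] [0.1579 0.1246]
trayedge 104 [ 0.0002 -0.0248] 0.2950504633725976
ends 1 1845 0.19403023717711954
ends -1 835 -0.19273719127123412
```

```bash
python3 -m crank '85 0 -20 35 0;85 0 -20 35 0;85 0 -20 35 0;85 0 -20 35 0;85 0 -20 35 0;85 0 -20 35 0;85 0 -20 35 0;85 0 -20 35 0' >/dev/null; python3 s.py
python3 -m crank '85 0 -40 0 0;85 0 -40 0 0;85 0 -40 0 0;85 0 -40 0 0;85 0 -40 0 0;85 0 -40 0 0' >/dev/null; python3 s.py; python3 kin.py
```

```text
t 3.6 q [-1.4721 -0.215  -0.3093  1.3078  0.0208  1.3474] p [ 0.1154 -0.3545  0.4214] ft [-0.5451 -0.3507  0.4072] w 0.9928176985789791
tool x,y,z rows:
 [[ 0.9483  0.3168 -0.0172]
 [ 0.315  -0.9341  0.1682]
 [ 0.0373 -0.1649 -0.9856]]
t 4.1 q [-2.0026 -0.6923 -0.6034  1.5268  0.1007  0.8177] p [ 0.0452 -0.1508  0.387 ] ft [-1.262   0.5107 -0.0469] w 0.9967584648562038
tool x,y,z rows:
 [[ 0.947   0.3207 -0.0179]
 [ 0.3191 -0.9333  0.1649]
 [ 0.0361 -0.1619 -0.9862]]
[-1.000e-04  3.028e-01  5.141e-01  3.984e-01 -7.020e-02  4.218e-01
  8.160e-02] 0.022555464072928036
```

```bash
cat > sim.py <<'E'
import numpy as np
from scipy.optimize import least_squares
from kin import k,rz
lo=np.array([-.97,-1.3,-1.93]);hi=np.array([1.79,1.35,2.1])
def pose(q): 
    r,z=rz([0,*q],k); return np.array([r,z,q[0]-q[1]+q[2]])  # phi: 0 horizontal, pi/2 down
def step(q,dt,w,cmd=None):  # dt in tool axes: (fwd=along tool z, up=perp, towards 'outer/up' side)
    p=pose(q) if cmd is None else cmd; f=p[2]
    t=p.copy(); t[0]+=dt[0]*np.cos(f)+dt[1]*np.sin(f); t[1]+=-dt[0]*np.sin(f)+dt[1]*np.cos(f)
    s=least_squares(lambda x:(pose(x)-t)*[1,1,w],np.clip(q,lo+1e-6,hi-1e-6),bounds=(lo,hi))
    return s.x,t
def run(q,dt,n,w,rebase=True,show=False):
    cmd=None
    for i in range(n):
        q,t=step(q,dt,w,None if rebase else cmd); cmd=t
    return q
if __name__=="__main__":
    np.set_printoptions(precision=3,suppress=True)
    q0=np.array([.3771,.7055,1.8979]); print(pose(q0),pose([.2654,.9687,2.1036]))
    for w in(.02,.05,.1,.2,.3,.5,1):
        for rb in(1,0):
            q=run(q0,(-.04,0),8,w,rb); print(w,rb,q,pose(q))
E
python3 sim.py
```

```text
[0.544 0.554 1.569] [0.465 0.694 1.4  ]
0.02 1 [0.216 1.35  2.063] [0.468 0.858 0.93 ]
0.02 0 [0.265 1.35  1.914] [0.544 0.873 0.829]
0.05 1 [0.22 1.35 2.07] [0.467 0.854 0.939]
0.05 0 [0.268 1.35  1.923] [0.542 0.869 0.841]
0.1 1 [0.232 1.35  2.09 ] [0.467 0.844 0.972]
0.1 0 [0.278 1.35  1.953] [0.538 0.855 0.881]
0.2 1 [0.232 1.26  2.1  ] [0.466 0.81  1.072]
0.2 0 [0.314 1.35  2.057] [0.522 0.81  1.022]
0.3 1 [0.232 1.152 2.1  ] [0.464 0.773 1.179]
0.3 0 [0.321 1.265 2.1  ] [0.509 0.769 1.155]
0.5 1 [0.245 1.005 2.1  ] [0.461 0.717 1.339]
0.5 0 [0.306 1.074 2.1  ] [0.492 0.711 1.332]
1 1 [0.27  0.878 2.1  ] [0.457 0.663 1.492]
1 0 [0.307 0.916 2.1  ] [0.475 0.658 1.491]
```

```bash
cat > plan.py <<'E'
from sim import *
np.set_printoptions(precision=3,suppress=True)
W=.57
def greedy(q,sign,n,zmin,rr,box=None,H=4):
    # at each stage choose world direction (r,z) held for H rows that maximises sign*phi change
    seq=[]
    for i in range(n):
        best=None
        for a in np.arange(0,2*np.pi,np.pi/8):
            x=q
            ok=True
            for _ in range(H):
                f=pose(x)[2];d=.04*np.array([np.cos(a),np.sin(a)])
                dt=(d[0]*np.cos(f)-d[1]*np.sin(f), d[0]*np.sin(f)+d[1]*np.cos(f))
                x,_t=step(x,dt,W); p=pose(x)
                if p[1]<zmin or not rr[0]<p[0]<rr[1]: ok=False;break
            if not ok: continue
            g=sign*(pose(x)[2]-pose(q)[2])
            if best is None or g>best[0]: best=(g,a,x)
        if best is None: break
        q=best[2]; seq.append(round(np.degrees(best[1])))
        print(seq[-1],"q",q,"pose",pose(q))
    return q
if __name__=="__main__":
    from scipy.optimize import fsolve
    def ik(r,z,f,g=(.6,0,1.)): 
        return least_squares(lambda x:pose(x)-[r,z,f],g,bounds=(lo,hi)).x
    print("OUT from far/high"); q=ik(.70,.6,np.pi/2); print(q,pose(q))
    q=greedy(q,-1,8,.5,(.15,1.2))
    print("OUT from near"); q=ik(.45,.6,np.pi/2); print(q,pose(q)); greedy(q,-1,8,.4,(.2,1.2))
    print("work pose"); q=ik(.62,.185,0.05,(.6,-1,-1.5)); print(q,pose(q))
    print("BACK"); q=ik(.5,.4,0.0,(.6,-1,-1.5)); print(q,pose(q)); greedy(q,1,10,.15,(.2,1.2))
E
python3 plan.py
```

```text
OUT from far/high
[0.712 1.268 2.1  ] [0.648 0.54  1.544]
45 q [0.719 1.35  2.054] pose [0.681 0.564 1.423]
45 q [0.696 1.35  1.953] pose [0.716 0.589 1.299]
45 q [0.68  1.35  1.842] pose [0.756 0.616 1.172]
45 q [0.672 1.35  1.719] pose [0.799 0.646 1.041]
45 q [0.671 1.35  1.588] pose [0.845 0.677 0.909]
45 q [0.678 1.35  1.447] pose [0.892 0.711 0.775]
45 q [0.692 1.35  1.3  ] pose [0.938 0.746 0.642]
45 q [0.711 1.35  1.147] pose [0.982 0.781 0.508]
OUT from near
[0.212 0.602 1.961] [0.45  0.6   1.571]
68 q [0.318 0.944 2.1  ] pose [0.483 0.661 1.474]
68 q [0.338 1.089 2.1  ] pose [0.507 0.699 1.35 ]
68 q [0.364 1.237 2.1  ] pose [0.527 0.737 1.226]
68 q [0.376 1.35  2.079] pose [0.544 0.773 1.105]
68 q [0.344 1.35  1.988] pose [0.561 0.81  0.982]
68 q [0.32  1.35  1.885] pose [0.583 0.85  0.855]
68 q [0.304 1.35  1.771] pose [0.609 0.893 0.726]
68 q [0.297 1.35  1.647] pose [0.636 0.939 0.594]
work pose
[ 0.786 -1.234 -1.93 ] [0.674 0.239 0.09 ]
BACK
[-0.248 -1.3   -1.019] [0.554 0.476 0.033]
225 q [-0.568 -1.3   -0.574] pose [0.483 0.456 0.158]
247 q [-0.685 -1.3   -0.324] pose [0.445 0.408 0.291]
270 q [-0.464 -1.3   -0.417] pose [0.474 0.342 0.419]
247 q [-0.43  -1.3   -0.317] pose [0.455 0.289 0.553]
247 q [-0.331 -1.3   -0.283] pose [0.443 0.233 0.687]
247 q [-0.129 -1.3   -0.354] pose [0.442 0.166 0.817]
202 q [-0.49  -1.3    0.113] pose [0.338 0.18  0.923]
225 q [-0.734 -1.3    0.456] pose [0.249 0.17  1.023]
247 q [-0.797 -1.3    0.613] pose [0.2   0.153 1.116]
90 q [-0.85  -0.902  1.064] pose [0.2   0.313 1.116]
```

```bash
cat > fk.py <<'E'
import numpy as np
from scipy.optimize import least_squares
from scipy.spatial.transform import Rotation as Ro
lo6=np.array([-2.65,-.97,-1.3,-1.93,-1.47,-3.14]);hi6=np.array([2.65,1.79,1.35,2.1,1.37,3.14])
Y=np.array([0,1.,0])
def fk(q,p,full=False):
    # p: h,L1,L2,e,L4,L5,d1,d2,s5,s6off
    h,L1,L2,e,L4,L5,d1,d2,off=p
    R1=Ro.from_euler('z',q[0]); 
    def rot(a): return Ro.from_rotvec(Y*a)   # pitch: z-axis -> x
    b=rot(q[1]); c=rot(q[1]-q[2]+np.pi/2); t=rot(q[1]-q[2]+q[3]+np.pi/2)
    el=np.array([0,0,h])+b.apply([0,0,L1]); w=el+c.apply([e,0,L2])+[0,d1,0]
    T=t*Ro.from_rotvec([q[4],0,0]); 
    x=w+t.apply([0,0,L4])+T.apply([0,d2,L5]); 
    T=R1*T*Ro.from_euler('z',q[5]+off)
    if full: return R1.apply(x),T,R1.apply(w),R1.apply(el)
    return R1.apply(x),T
def fit(sg=1):
    L=np.loadtxt('log.txt')
    def res(p):
        o=[]
        for l in L:
            q=l[:6].copy(); q[4]*=sg; q[5]*=p[-1]
            x,T=fk(q,p[:-1]); o+=[*(x-l[6:9]),*(.1*(T.as_matrix().T.ravel()-l[9:18]))]
        return np.r_[o,1e-4*(p-p0)]
    best=None
    for s6 in(1,-1):
      for off in(0,1.57,3.14,-1.57):
        p0=np.array([.303,.514,.398,-.07,.2,.22,.04,.04,off,s6]); s=least_squares(res,p0)
        if best is None or s.cost<best.cost: best=s
    return best,res
if __name__=="__main__":
    np.set_printoptions(precision=4,suppress=True)
    for sg in(1,-1):
        s,res=fit(sg); print(sg,s.cost,s.x,np.abs(s.fun).max())
E
python3 fk.py
```

```text
1 0.0004258259506663218 [ 0.3026  0.514   0.3983 -0.0697  0.7234 -0.3018  0.1064 -0.0328 -0.
  1.    ] 0.018264479691417448
-1 8.196462936896916e-11 [ 0.3032  0.514   0.3982 -0.0697  0.1183  0.3036  0.0736  0.      0.
  1.    ] 8.359974258627292e-06
```

```bash
cat > reach.py <<'E'
from fk import *
P=np.array([.3032,.514,.3982,-.0697,.1183,.3036,.0736,0,0])
lo=lo6.copy();hi=hi6.copy()
def FK(q,full=False):
    q=np.array(q,float).copy(); q[4]*=-1; return fk(q,P,full)
def Rtool(phi,head,up=1):
    # tool z pitched phi below horizontal along heading; tool y horizontal (up=1: tool y = left*...)
    z=np.array([np.cos(phi)*np.cos(head),np.cos(phi)*np.sin(head),-np.sin(phi)])
    y=up*np.array([-np.sin(head),np.cos(head),0]); return Ro.from_matrix(np.c_[np.cross(y,z),y,z])
def IK(x,R,q0,wo=.3):
    def f(q):
        a,T=FK(q); return np.r_[a-x,wo*(R.inv()*T).as_rotvec()]
    s=least_squares(f,np.clip(q0,lo+1e-4,hi-1e-4),bounds=(lo,hi)); return s.x,np.abs(s.fun).max()
RK=np.array([.650,-.069]);YAW=.022
def rack(x,y,z): c,s=np.cos(YAW),np.sin(YAW); return np.array([RK[0]+c*x-s*y,RK[1]+s*x+c*y,z])
if __name__=="__main__":
    np.set_printoptions(precision=3,suppress=True)
    rng=np.random.default_rng(0)
    for xt in(-.015,.0,.01):
      for y in(.04,.1,.14):
        for phi in(0.,.1,.2,.3,.4,.5,.6):
            ok=None
            for up in(1,-1):
              for _ in range(12):
                q,e=IK(rack(xt,y,.19),Rtool(phi,YAW,up),rng.uniform([-1,-.5,-1.3,-1.9,-1,-3],[1,1.5,0,0,1,3]))
                if e<2e-3: ok=q;break
              if ok is not None:break
            if ok is not None: print(xt,y,phi,ok);break
        else: print(xt,y,'none')
E
python3 reach.py
```

```text
-0.015 0.04 0.4 [-0.308  0.473 -1.255 -1.308  0.303 -0.133]
-0.015 0.1 0.4 [-0.14   0.48  -1.263 -1.339  0.149 -0.064]
-0.015 0.14 0.3 [-0.026  0.655 -1.3   -1.653  0.045 -0.014]
0.0 0.04 0.2 [-0.311  0.827 -1.293 -1.908  0.326 -0.069]
0.0 0.1 0.2 [-0.141  0.834 -1.298 -1.93   0.16  -0.033]
0.0 0.14 0.2 [-0.026  0.83  -1.288 -1.917  0.047 -0.01 ]
0.01 0.04 0.2 [-0.301  0.812 -1.267 -1.868  0.317 -0.066]
0.01 0.1 0.2 [-0.137  0.819 -1.273 -1.89   0.156 -0.032]
0.01 0.14 0.2 [-0.025  0.815 -1.262 -1.877  0.046 -0.009]
```

```bash
cat > sim6.py <<'E'
from reach import *
W=.57
def step(q,d,tw=0,world=True):
    x,T=FK(q); t=x+(d if world else T.apply(d)); R=T*Ro.from_euler('z',tw)
    def f(a):
        y,S=FK(a); return np.r_[y-t,W*(R.inv()*S).as_rotvec()]
    s=least_squares(f,np.clip(q,lo+1e-6,hi-1e-6),bounds=(lo,hi),xtol=1e-6,ftol=1e-6,gtol=1e-8)
    dq=s.x-q; lim=.7/12*np.array([2.57,2.57,3.14,3.14,3.14,3.14]); m=max(1,np.max(abs(dq)/lim))
    return q+dq/m
def info(q): x,T=FK(q); return np.r_[x,T.as_matrix()[:,2]]
if __name__=="__main__":
    np.set_printoptions(precision=3,suppress=True)
    L=np.loadtxt('log.txt')
    q=L[0,:6]
    for i in range(8): q=step(q,np.array([0,0,-.04]),world=False)
    print("val",q,info(q),'\n real',L[1,:6],L[1,6:9],L[1,15:18])
    q=L[2,:6]
    for i in range(6): q=step(q,np.array([0,-.04,0]),world=False)
    print("val",q,info(q),'\n real',L[3,:6],L[3,6:9],L[3,15:18])
    # tilt rate search: from several tool-down poses, push 6 rows in dirs, report z-tilt
    for J1 in(0.,1.5,2.5):
      out=[]
      for r in(.2,.3,.45):
        for z in(.25,.4,.55):
          for a in range(0,360,45):
            q0,e=IK(np.r_[Ro.from_euler('z',J1).apply([r,.0736,0])[:2],z],Ro.from_euler('z',J1)*Ro.from_matrix(np.array([[0,1,0],[1,0,0],[0,0,-1.]]).T),[J1,0,0,1.5,0,1.5])
            if e>3e-3: continue
            q=q0
            d=Ro.from_euler('z',J1).apply([.04*np.cos(np.radians(a)),0,.04*np.sin(np.radians(a))])
            for _ in range(6): q=step(q,d)
            zt=Ro.from_euler('z',-J1).apply(FK(q)[1].as_matrix()[:,2]); out.append((zt[0],zt[1],r,z,a,FK(q)[0]))
      out.sort(key=lambda o:o[0]); print(J1); [print(o) for o in out[:4]+out[-3:]]
      break
E
python3 sim6.py
```

```text
val [-1.408  0.255  0.971  2.1    0.011  1.411] [ 0.151 -0.444  0.7    0.041 -0.182 -0.982] 
 real [-1.407  0.265  0.969  2.104  0.01   1.411] [ 0.151 -0.446  0.694] [ 0.037 -0.166 -0.985]
val [-2.003 -0.685 -0.604  1.519  0.101  0.822] [ 0.044 -0.154  0.386  0.037 -0.162 -0.986] 
 real [-2.003 -0.692 -0.603  1.527  0.101  0.818] [ 0.045 -0.151  0.387] [ 0.036 -0.162 -0.986]
0.0
(np.float64(-0.0036685509415949986), np.float64(-0.004811185966571186), 0.2, 0.25, 225, array([0.044, 0.08 , 0.105]))
(np.float64(-0.002277011216203054), np.float64(0.003189875324157923), 0.2, 0.25, 180, array([-0.038,  0.07 ,  0.25 ]))
(np.float64(-0.00023341850556565682), np.float64(0.0025716599234409197), 0.2, 0.55, 180, array([-0.013,  0.073,  0.55 ]))
(np.float64(-2.811037751653118e-07), np.float64(-1.2739741871431897e-07), 0.3, 0.25, 225, array([0.13 , 0.074, 0.08 ]))
(np.float64(0.09886123614748757), np.float64(-0.0005685668443346156), 0.3, 0.55, 90, array([0.303, 0.074, 0.687]))
(np.float64(0.09923027000692786), np.float64(-0.0042918124582247), 0.2, 0.55, 90, array([0.222, 0.082, 0.679]))
(np.float64(0.11162534014100026), np.float64(0.003181122159152547), 0.45, 0.55, 90, array([0.427, 0.07 , 0.682]))
```

```bash
cat > pl.py <<'E'
from sim6 import *
np.set_printoptions(precision=3,suppress=True)
class S:
    def __init__(s,q=None):
        s.q=np.array(sensors().get("joint_positions")) if q is None else np.array(q,float)
        s.rows=[]
    def go(s,d,n,tw=0,say=1,hand=85):   # d in mm per row, world
        for _ in range(n):
            T=FK(s.q)[1]; t=np.round(T.inv().apply(d)).astype(int)
            s.rows.append("%g %d %d %d %g"%(hand,*t,tw))
            s.q=step(s.q,t/1000.,tw,world=False)
        if say: s.say()
    def to(s,x,v=40,tw=0,hand=85):
        for _ in range(100):
            e=(np.array(x)-FK(s.q)[0])*1000; m=np.linalg.norm(e)
            if m<1.5: break
            s.go(e*min(1,v/m),1,say=0,hand=hand)
            if np.linalg.norm((np.array(x)-FK(s.q)[0])*1000)>m-.5: print("stuck",m); break
        s.say()
    def say(s): i=info(s.q); print(len(s.rows),"p",i[:3],"z",i[3:],"y",FK(s.q)[1].as_matrix()[:,1],"q",s.q)
    def out(s):
        from itertools import groupby
        print("; ".join("%s x%d"%(k,len(list(g))) for k,g in groupby(s.rows)))
def sensors():
    from cell import sensors as z; return z.observe()
E
python3 - <<'E'
from pl import *
s=S()
for w in((.22,-.12,.42),(.27,.05,.45),(.17,.24,.48),(-.02,.30,.5),(-.2,.24,.52),(-.28,.13,.55)): s.to(w)
s.out(); b=s.q
for az in (130,150,170,190):
  for el in(45,65,90):
    t=S(b); a,e=np.radians([az,el]); t.go(40*np.array([np.cos(a)*np.cos(e),np.sin(a)*np.cos(e),np.sin(e)]),16,say=0); print(az,el);t.say()
E
```

```text
9 p [ 0.22 -0.12  0.42] z [ 0.033 -0.146 -0.989] y [ 0.32  -0.936  0.149] q [-0.684 -0.406 -0.424  1.434 -0.092  2.123]
15 p [0.27 0.05 0.45] z [ 0.033 -0.145 -0.989] y [ 0.32  -0.936  0.148] q [ 0.077 -0.264 -0.267  1.547 -0.148  2.889]
33 p [0.17  0.239 0.48 ] z [-0.082  0.096 -0.992] y [ 0.527 -0.841 -0.125] q [ 0.561 -0.224 -0.158  1.654  0.125  3.14 ]
stuck 1.566805319914798
56 p [-0.019  0.299  0.499] z [-0.361  0.312 -0.879] y [ 0.636 -0.606 -0.477] q [ 0.819 -0.355 -0.28   1.667  0.497  3.14 ]
stuck 3.5206854453231236
83 p [-0.197  0.238  0.519] z [-0.61   0.432 -0.665] y [ 0.526 -0.407 -0.747] q [ 0.935 -0.632 -0.5    1.725  0.843  3.14 ]
87 p [-0.28  0.13  0.55] z [-0.61   0.432 -0.664] y [ 0.526 -0.406 -0.747] q [ 0.899 -0.851 -0.426  2.058  0.843  3.086]
85 39 7 -7 0 x4; 85 39 6 -7 0 x2; 85 39 5 -7 0 x1; 85 39 5 -6 0 x1; 85 28 3 -5 0 x1; 85 23 -31 -12 0 x1; 85 22 -31 -12 0 x2; 85 23 -31 -11 0 x1; 85 22 -31 -12 0 x1; 85 2 -3 0 0 x1; 85 -6 -38 -11 0 x3; 85 -4 -39 -9 0 x1; 85 -3 -39 -7 0 x1; 85 -1 -40 -5 0 x1; 85 0 -40 -3 0 x1; 85 0 -40 -2 0 x1; 85 1 -40 0 0 x1; 85 1 -40 1 0
[... 1951 characters left out ...]
q [ 1.059 -0.643  0.061  2.1    1.187  3.14 ]
170 65
16 p [-0.277  0.23   0.861] z [-0.773  0.498 -0.392] y [ 0.456  0.007 -0.89 ] q [ 1.1   -0.435  0.328  2.1    1.156  3.14 ]
170 90
16 p [-0.225  0.293  0.874] z [-0.701  0.54  -0.466] y [ 0.539 -0.027 -0.842] q [ 1.063 -0.298  0.505  2.1    1.065  3.14 ]
190 45
16 p [-0.342  0.109  0.766] z [-0.788  0.49  -0.373] y [ 0.427 -0.002 -0.904] q [ 1.1   -0.76  -0.023  2.1    1.179  3.14 ]
190 65
16 p [-0.298  0.19   0.845] z [-0.777  0.489 -0.397] y [ 0.468  0.027 -0.883] q [ 1.12  -0.515  0.265  2.1    1.148  3.14 ]
190 90
16 p [-0.225  0.293  0.874] z [-0.701  0.54  -0.466] y [ 0.539 -0.027 -0.842] q [ 1.063 -0.298  0.505  2.1    1.065  3.14 ]
```

```bash
python3 - <<'E'
from pl import *
s=S()
tw=-.12
s.go([36,8,5],5,tw); s.go([8,36,3],8,tw); s.go([-25,30,3],6,tw);  s.go([-36,12,2],4,tw); s.go([-38,-6,3],4); 
s.out(); b=s.q
for az in (130,150,170,190):
  for el in(45,65,90):
    t=S(b); a,e=np.radians([az,el]); t.go(40*np.array([np.cos(a)*np.cos(e),np.sin(a)*np.cos(e),np.sin(e)]),16,say=0); print(az,el);t.say()
print("pick");
for y in(1,-1):
  q,e=IK([.435,.273,.05],Rtool(np.pi/2+.45,0,y),[.4,.5,0,1,0,0]);print(q,e)
  q,e=IK([.438,-.282,.05],Rtool(np.pi/2+.45,0,y),[-.4,.5,0,1,0,0]);print(q,e)
  q,e=IK(rack(.0,.1,.19),Rtool(.45,.022,y),[-.14,.7,-1.2,-1.5,.1,0]);print(q,e)
E
```

```text
5 p [ 0.118 -0.138  0.398] z [ 0.034 -0.15  -0.988] y [ 0.547 -0.825  0.144] q [-1.253 -0.602 -0.557  1.463 -0.015  1.306]
13 p [0.162 0.023 0.411] z [ 0.031 -0.139 -0.99 ] y [ 0.9   -0.427  0.089] q [-0.054 -0.513 -0.49   1.555 -0.138  1.962]
19 p [0.072 0.142 0.423] z [ 0.03  -0.134 -0.991] y [1.    0.009 0.029] q [ 0.846 -0.422 -0.422  1.652 -0.111  2.414]
23 p [-0.037  0.182  0.43 ] z [ 0.029 -0.132 -0.991] y [ 0.93   0.366 -0.021] q [ 1.446 -0.338 -0.361  1.676 -0.046  2.643]
27 p [-0.161  0.167  0.44 ] z [ 0.015 -0.138 -0.99 ] y [ 0.926  0.376 -0.039] q [ 1.961 -0.252 -0.283  1.673  0.039  3.14 ]
85 37 5 -5 -0.12 x1; 85 36 6 -5 -0.12 x1; 85 36 8 -5 -0.12 x1; 85 36 10 -5 -0.12 x1; 85 35 12 -5 -0.12 x1; 85 26 -25 -8 -0.12 x1; 85 28 -22 -8 -0.12 x1; 85 30 -20 -8 -0.12 x1; 85 31 -18 -8 -0.12 x1; 85 32 -17 -8 -0.12 x1; 85 33 -15 -8 -0.12 x1; 85 34 -13 -8 -0.12 x1; 85 35 -10 -8 -0.12 x1; 85 16 -35 -8 -0.12 x1; 85 18 -34 -8 -0.12 x1; 85 21 -32 -8 -0.12 x1; 85 23 -31 -8 -0.12 x1; 85 25 -29 -8 -0.12 x1; 85 27 -27 -8 -0.12 x1; 85 12 -36 -5 -0.12 x1; 85 15 -35 -5 -0.12 x1; 85 18 -33 -5 -0
[... 1279 characters left out ...]
2.215 0.148 0.739 2.1   0.345 3.14 ]
190 65
16 p [-0.291  0.205  0.714] z [-0.28   0.005 -0.96 ] y [ 0.817  0.526 -0.236] q [ 2.104 -0.007  0.673  2.1    0.241  3.14 ]
190 90
16 p [-0.187  0.212  0.717] z [-0.125  0.161 -0.979] y [ 0.915  0.4   -0.051] q [ 1.971 -0.128  0.6    2.1    0.052  3.14 ]
pick
[ 0.331  0.757 -0.069  1.173  0.142  0.301] 1.313521513779392e-11
[-0.575  0.758 -0.061  1.136 -0.239 -0.529] 1.1575740366254195e-12
[-0.131  0.411 -1.193 -1.15   0.138 -0.067] 8.525748466589598e-15
[ 0.331  0.757 -0.069  1.173  0.142 -2.841] 2.5137583685252382e-11
[-0.575  0.758 -0.061  1.136 -0.239  2.613] 5.27047351237292e-10
[-0.131  0.411 -1.193 -1.15   0.138  3.075] 2.220014536785664e-11
```

```bash
python3 - <<'E'
from pl import *
s=S(); s.rows=[]
tw=-.12
s.go([38,-8,5],4,tw); s.go([36,15,5],3,tw); s.go([0,40,3],8,tw); s.go([-34,20,3],7,tw);  s.go([-39,0,3],5,tw);
s.go([-39,-6,20],4);s.out(); b=s.q
for az,el in((180,60),(190,60),(200,60),(170,60),(160,60)):
    t=S(b); a,e=np.radians([az,el]); print(az,el)
    for n in (8,8,8): t.go(40*np.array([np.cos(a)*np.cos(e),np.sin(a)*np.cos(e),np.sin(e)]),n)
E
```

```text
4 p [ 0.106 -0.168  0.396] z [ 0.034 -0.153 -0.988] y [ 0.515 -0.844  0.149] q [-1.403 -0.575 -0.554  1.434  0.008  1.196]
7 p [ 0.17  -0.144  0.405] z [ 0.034 -0.15  -0.988] y [ 0.687 -0.714  0.131] q [-0.953 -0.491 -0.501  1.419 -0.059  1.424]
15 p [0.177 0.075 0.422] z [ 0.032 -0.143 -0.989] y [ 0.987 -0.15   0.054] q [ 0.246 -0.414 -0.42   1.569 -0.147  1.972]
22 p [-0.002  0.187  0.439] z [ 0.031 -0.14  -0.99 ] y [ 0.884  0.466 -0.038] q [ 1.296 -0.329 -0.335  1.691 -0.068  2.383]
27 p [-0.184  0.189  0.452] z [ 0.031 -0.139 -0.99 ] y [ 0.503  0.858 -0.105] q [ 2.022 -0.178 -0.201  1.687  0.033  2.545]
31 p [-0.341  0.164  0.531] z [ 0.031 -0.139 -0.99 ] y [ 0.503  0.858 -0.105] q [2.427 0.063 0.225 1.849 0.085 2.948]
85 33 20 -2 -0.12 x1; 85 32 22 -2 -0.12 x1; 85 31 23 -2 -0.12 x1; 85 30 25 -2 -0.12 x1; 85 38 7 -6 -0.12 x1; 85 38 9 -6 -0.12 x1; 85 37 12 -6 -0.12 x1; 85 27 -28 -9 -0.12 x1; 85 30 -25 -9 -0.12 x1; 85 32 -22 -9 -0.12 x1; 85 34 -20 -9 -0.12 x1; 85 35 -17 -9 -0.12 x1; 85 36 -15 -9 -0.12 x1; 85 37 -12 -9 -0.12 x1; 85 38 -9 -9 -0.12 x1; 85 14 -36 -7 -0.12 x1; 85 18 -35
[... 1362 characters left out ...]
 0.164  0.654] z [-0.114 -0.056 -0.992] y [ 0.503  0.858 -0.106] q [2.581 0.315 0.911 2.1   0.108 3.118]
16 p [-0.534  0.174  0.719] z [-0.339  0.02  -0.941] y [ 0.458  0.877 -0.146] q [2.611 0.413 1.253 2.1   0.155 3.14 ]
24 p [-0.585  0.183  0.784] z [-0.547  0.074 -0.834] y [ 0.397  0.9   -0.18 ] q [2.612 0.408 1.35  1.965 0.214 3.14 ]
160 60
8 p [-0.453  0.191  0.652] z [-0.112 -0.049 -0.993] y [ 0.503  0.859 -0.099] q [2.528 0.321 0.914 2.1   0.105 3.064]
16 p [-0.529  0.204  0.716] z [-0.325  0.062 -0.944] y [ 0.498  0.86  -0.115] q [2.577 0.429 1.273 2.1   0.122 3.14 ]
24 p [-0.58   0.225  0.78 ] z [-0.529  0.138 -0.837] y [ 0.457  0.878 -0.144] q [2.569 0.417 1.35  1.948 0.171 3.14 ]
```

```bash
python3 - <<'E'
from pl import *
s=S(); s.rows=[]
tw=-.12
s.go([38,-8,5],4,tw); s.go([36,15,5],3,tw); s.go([0,40,3],8,tw); s.go([-34,20,3],7,tw);s.go([-39,4,4],5); s.out(); b=s.q
for az,el in((180,70),(190,60),(190,70),(200,60),(200,70),(215,60)):
    t=S(b); a,e=np.radians([az,el]); print(az,el)
    for n in (16,8,4): t.go(40*np.array([np.cos(a)*np.cos(e),np.sin(a)*np.cos(e),np.sin(e)]),n)
    t.go([0,0,0],5,-.12)
E
```

```text
4 p [ 0.106 -0.168  0.396] z [ 0.034 -0.153 -0.988] y [ 0.515 -0.844  0.149] q [-1.403 -0.575 -0.554  1.434  0.008  1.196]
7 p [ 0.17  -0.144  0.405] z [ 0.034 -0.15  -0.988] y [ 0.687 -0.714  0.131] q [-0.953 -0.491 -0.501  1.419 -0.059  1.424]
15 p [0.177 0.075 0.422] z [ 0.032 -0.143 -0.989] y [ 0.987 -0.15   0.054] q [ 0.246 -0.414 -0.42   1.569 -0.147  1.972]
22 p [-0.002  0.187  0.439] z [ 0.031 -0.14  -0.99 ] y [ 0.884  0.466 -0.038] q [ 1.296 -0.329 -0.335  1.691 -0.068  2.383]
27 p [-0.186  0.206  0.459] z [ 0.031 -0.139 -0.99 ] y [ 0.884  0.466 -0.038] q [ 2.003 -0.147 -0.158  1.7    0.03   3.083]
85 33 20 -2 -0.12 x1; 85 32 22 -2 -0.12 x1; 85 31 23 -2 -0.12 x1; 85 30 25 -2 -0.12 x1; 85 38 7 -6 -0.12 x1; 85 38 9 -6 -0.12 x1; 85 37 12 -6 -0.12 x1; 85 27 -28 -9 -0.12 x1; 85 30 -25 -9 -0.12 x1; 85 32 -22 -9 -0.12 x1; 85 34 -20 -9 -0.12 x1; 85 35 -17 -9 -0.12 x1; 85 36 -15 -9 -0.12 x1; 85 37 -12 -9 -0.12 x1; 85 38 -9 -9 -0.12 x1; 85 14 -36 -7 -0.12 x1; 85 18 -35 -7 -0.12 x1; 85 21 -33 -7 -0.12 x1; 85 24 -31 -7 -0.12 x1; 85 26 -29 -7 -0.12 x1; 85 28 -27 -7 -0.12 x1; 85 31 -24 -7
[... 2211 characters left out ...]
847] z [-0.55   0.178 -0.816] y [ 0.649  0.706 -0.284] q [2.222 0.069 1.126 2.1   0.336 3.14 ]
33 p [-0.365  0.193  0.847] z [-0.55   0.178 -0.816] y [0.239 0.97  0.05 ] q [2.222 0.069 1.126 2.1   0.336 2.54 ]
215 60
16 p [-0.304  0.14   0.711] z [-0.292 -0.057 -0.955] y [ 0.737  0.622 -0.262] q [ 2.232 -0.058  0.611  2.1    0.268  3.14 ]
24 p [-0.363  0.118  0.791] z [-0.495 -0.031 -0.869] y [ 0.599  0.712 -0.366] q [ 2.301 -0.011  0.857  2.1    0.4    3.14 ]
28 p [-0.391  0.107  0.833] z [-0.59  -0.034 -0.807] y [ 0.515  0.754 -0.408] q [2.328 0.025 0.995 2.1   0.468 3.14 ]
33 p [-0.391  0.107  0.833] z [-0.59  -0.034 -0.807] y [ 0.074  0.993 -0.095] q [2.328 0.025 0.994 2.1   0.468 2.54 ]
```

```bash

python3 -m crank '85 33 20 -2 -.12;85 32 22 -2 -.12;85 31 23 -2 -.12;85 30 25 -2 -.12;85 38 7 -6 -.12;85 38 9 -6 -.12;85 37 12 -6 -.12;85 27 -28 -9 -.12' >/dev/null
python3 -m crank '85 30 -25 -9 -.12;85 32 -22 -9 -.12;85 34 -20 -9 -.12;85 35 -17 -9 -.12;85 36 -15 -9 -.12;85 37 -12 -9 -.12;85 38 -9 -9 -.12;85 14 -36 -7 -.12' >/dev/null
python3 -m crank '85 18 -35 -7 -.12;85 21 -33 -7 -.12;85 24 -31 -7 -.12;85 26 -29 -7 -.12;85 28 -27 -7 -.12;85 31 -24 -7 -.12;85 21 -33 -6 0;85 21 -33 -6 0' >/dev/null
python3 -m crank '85 21 -33 -6 0;85 21 -33 -6 0;85 21 -33 -6 0'; python3 s.py
python3 - <<'E'
from pl import *
t=S(); a,e=np.radians([200,60])
for n in (8,8,6): t.go(40*np.array([np.cos(a)*np.cos(e),np.sin(a)*np.cos(e),np.sin(e)]),n)
t.out()
E
```

```text
time_s: 6.35
eef_pos: [-0.1881, 0.1991, 0.4615]
eef_rot: [0.507, 0.859, -0.052, 0.049]
ft_force: [1.3, 0.4, 1.2]
width: 0.998
t 6.35 q [ 2.0192 -0.155  -0.1588  1.7054  0.0317  3.0839] p [-0.1881  0.1991  0.4615] ft [1.2972 0.445  1.1819] w 0.9981060789952728
tool x,y,z rows:
 [[-0.4806  0.8663 -0.136 ]
 [ 0.8764  0.48   -0.0393]
 [ 0.0312 -0.138  -0.9899]]
8 p [-0.266  0.188  0.644] z [-0.087 -0.119 -0.989] y [ 0.825  0.548 -0.139] q [2.162 0.009 0.487 2.1   0.139 3.14 ]
16 p [-0.339  0.183  0.714] z [-0.29  -0.044 -0.956] y [ 0.73   0.636 -0.251] q [2.246 0.052 0.733 2.1   0.257 3.14 ]
22 p [-0.394  0.177  0.772] z [-0.444 -0.011 -0.896] y [ 0.633  0.703 -0.322] q [2.298 0.11  0.949 2.1   0.346 3.14 ]
85 -2 -21 -34 0 x2; 85 -1 -22 -34 0 x1; 85 -1 -22 -33 0 x2; 85 0 -23 -33 0 x1; 85 1 -23 -33 0 x1; 85 2 -24 -32 0 x1; 85 3 -24 -32 0 x1; 85 4 -24 -31 0 x1; 85 5 -25 -31 0 x1; 85 6 -25 -30 0 x1; 85 7 -26 -30 0 x1; 85 8 -26 -29 0 x1; 85 10 -26 -29 0 x1; 85 11 -26 -28 0 x1; 85 12 -27 -27 0 x1; 85 13 -27 -27 0 x1; 85 14 -27 -26 0 x1; 85 15 -27 -25 0 x1; 85 16 -28 -24 0 x1; 85 17 -28 -24 0 x1
```

Matches the prediction. Next I'll push for the inward tilt.

```bash

python3 -m crank '85 -2 -21 -34 0;85 -2 -21 -34 0;85 -1 -22 -34 0;85 -1 -22 -33 0;85 -1 -22 -33 0;85 0 -23 -33 0;85 1 -23 -33 0;85 2 -24 -32 0' >/dev/null
python3 -m crank '85 3 -24 -32 0;85 4 -24 -31 0;85 5 -25 -31 0;85 6 -25 -30 0;85 7 -26 -30 0;85 8 -26 -29 0;85 10 -26 -29 0;85 11 -26 -28 0' >/dev/null
python3 s.py
python3 -m crank '85 12 -27 -27 0;85 13 -27 -27 0;85 14 -27 -26 0;85 15 -27 -25 0;85 16 -28 -24 0;85 17 -28 -24 0' >/dev/null; python3 s.py
python3 - <<'E'
from pl import *
t=S(); t.go([30,20,-30],4,-.12);t.go([36,14,-14],4,-.12)
for w in((0,.30,.55),(.2,.33,.42)): t.to(w)
t.to((.45,.28,.28)); t.out()
E
```

```text
t 7.6833 q [2.2441 0.07   0.7311 2.1036 0.2349 3.1412] p [-0.3375  0.1918  0.7053] ft [-0.6916  0.9311 -0.2075] w 0.9936968552060733
tool x,y,z rows:
 [[-0.6187  0.7751  0.128 ]
 [ 0.7415  0.63   -0.2308]
 [-0.2595 -0.0478 -0.9645]]
t 8.1833 q [2.3011 0.1378 0.9419 2.1036 0.3127 3.1412] p [-0.3951  0.1909  0.7552] ft [-0.5087  0.0651 -0.1389] w 0.9927272644781426
tool x,y,z rows:
 [[-0.643   0.7174  0.2681]
 [ 0.6536  0.6965 -0.2963]
 [-0.3993 -0.0153 -0.9167]]
4 p [-0.304  0.254  0.666] z [-0.397 -0.015 -0.917] y [ 0.378  0.908 -0.179] q [ 1.952 -0.06   0.418  1.904  0.384  2.409]
8 p [-0.2    0.296  0.626] z [-0.395 -0.015 -0.919] y [ 0.076  0.996 -0.049] q [ 1.591 -0.085  0.282  1.946  0.406  1.676]
14 p [-0.    0.3   0.55] z [-0.395 -0.015 -0.919] y [ 0.076  0.996 -0.049] q [ 0.97  -0.069  0.079  1.97   0.323  1.015]
20 p [0.2  0.33 0.42] z [-0.395 -0.015 -0.919] y [ 0.076  0.996 -0.049] q [0.649 0.181 0.012 1.74  0.228 0.696]
28 p [0.45 0.28 0.28] z [-0.395 -0.015 -0.919] y [ 0.076  0.996 -0.049] q [0.348 0.574 0.234 1.62  0.121 0.41 ]
85 -13 42 15 -0.12 x1; 85 -17 41 15 -0.12 x1; 85 -21 39 15 -0.12 x1; 85 -24 37 15 -0.12 x1; 85 -29 29 -2 -0.12 x1; 85 -32 26 -2 -0.12 x1; 85 -34 23 -2 -0.12 x1; 85 -36 21 -2 -0.12 x1; 85 -40 4 -2 0 x2; 85 -40 5 -2 0 x1; 85 -40 4 -1 0 x1; 85 -40 5 -2 0 x1; 85 -12 1 0 0 x1; 85 -39 9 7 0 x1; 85 -39 8 7 0 x1; 85 -39 9 6 0 x1; 85 -38 9 7 0 x1; 85 -39 8 7 0 x1; 85 -38 9 6 0 x1; 85 -40 -3 4 0 x2; 85 -40 -4 4 0 x1; 85 -40 -3 4 0 x1; 85 -40 -4 5 0 x1; 85 -40 -3 4 0 x1; 85 -40 -4 5 0 x1; 85 -8 0 1 0 x1
```

```bash

python3 -m crank '85 -13 40 15 -.12;85 -17 40 15 -.12;85 -21 39 15 -.12;85 -24 37 15 -.12;85 -29 29 -2 -.12;85 -32 26 -2 -.12;85 -34 23 -2 -.12;85 -36 21 -2 -.12' >/dev/null
python3 -m crank '85 -40 4 -2 -.08;85 -40 0 -2 0;85 -40 0 -2 0;85 -40 0 -2 0;85 -40 0 -2 0;85 -39 5 3 0;85 -39 5 7 0;85 -39 5 7 0' >/dev/null
python3 -m crank '85 -38 5 7 0;85 -39 5 7 0;85 -38 5 6 0;85 -40 -7 4 0;85 -40 -7 4 0;85 -40 -7 4 0;85 -40 -7 5 0' >/dev/null; python3 s.py
python3 - <<'E'
from pl import *
from h import cam,cloud
t=S(); t.to((.45,.273,.24)); 
f=cam("top");P=cloud(f)
m=(np.hypot(P[...,0]-.436,P[...,1]-.273)<.035)&(P[...,2]>.075)&(P[...,2]<.105);Q=P[m];print(len(Q),Q.mean(0) if len(Q) else '')
f=cam("side");P=cloud(f)
for c in((.436,.273),(.438,-.282)):
    m=(np.hypot(P[...,0]-c[0],P[...,1]-c[1])<.035)&(P[...,2]>.02)&(P[...,2]<.075);Q=P[m]
    from scipy.optimize import least_squares
    s=least_squares(lambda v:np.hypot(Q[:,0]-v[0],Q[:,1]-v[1])-.0265,c,loss='soft_l1',f_scale=.002);print(len(Q),s.x)
    m=(np.hypot(P[...,0]-c[0],P[...,1]-c[1])<.04)&(P[...,2]>.084)&(P[...,2]<.1);Q=P[m];print(Q.mean(0) if len(Q) else '',len(Q))
E
```

```text
t 10.1 q [0.4642 0.3304 0.051  1.6634 0.163  0.4305] p [0.3177 0.2965 0.3573] ft [0.7145 0.6608 1.3698] w 0.9962859347475389
tool x,y,z rows:
 [[-0.9194  0.0002  0.3934]
 [-0.0059  0.9999 -0.0143]
 [-0.3933 -0.0155 -0.9193]]
5 p [0.45  0.273 0.24 ] z [-0.393 -0.015 -0.919] y [-0.006  1.    -0.014] q [0.337 0.584 0.152 1.527 0.116 0.311]
164 [0.435 0.274 0.086]
332 [0.437 0.275]
[0.437 0.277 0.088] 224
141 [ 0.438 -0.285]
[ 0.439 -0.28   0.088] 83
```

```bash
python3 - <<'E'
from pl import *
t=S(); t.to((.468,.276,.135));t.to((.429,.274,.0425),35);t.out()
E
```

```text
7 p [0.469 0.276 0.135] z [-0.397 -0.017 -0.918] y [-0.002  1.    -0.018] q [0.332 0.696 0.075 1.344 0.114 0.312]
10 p [0.428 0.274 0.042] z [-0.397 -0.017 -0.918] y [-0.002  1.    -0.018] q [ 0.351  0.732 -0.125  1.105  0.121  0.329]
85 -34 -2 21 0 x1; 85 -34 -2 22 0 x1; 85 -34 -3 21 0 x1; 85 -34 -2 22 0 x1; 85 -34 -3 22 0 x1; 85 -34 -3 21 0 x1; 85 -20 -1 13 0 x1; 85 0 0 35 0 x2; 85 0 0 31 0 x1
```

```bash

python3 -m crank '85 -34 -2 21 0;85 -34 -2 22 0;85 -34 -3 21 0;85 -34 -2 22 0;85 -34 -3 22 0;85 -34 -3 21 0;85 -20 -1 13 0;85 0 0 0 0' >/dev/null; python3 s.py
python3 -m crank '85 0 0 35 0;85 0 0 35 0;85 0 0 31 0;85 0 0 0 0;45 0 0 0 0;40 0 0 0 0;40 0 0 0 0;40 0 0 0 0' 40; python3 s.py
python3 - <<'E'
from h import *
f=cam("side"); save(f,"g1.png"); c=f["color"][200:400,200:420][:,:,::-1]; cv2.imwrite("pics/g1c.png",cv2.resize(c,None,fx=2.6,fy=2.6))
E
```

```text
t 10.8667 q [0.3361 0.6937 0.0713 1.3429 0.1153 0.3118] p [0.4659 0.2777 0.1353] ft [-1.2201 -0.181   0.5731] w 0.9985784321660311
tool x,y,z rows:
 [[-0.9172  0.0023  0.3984]
 [-0.0048  0.9998 -0.0168]
 [-0.3984 -0.0174 -0.9171]]
time_s: 11.53
eef_pos: [0.4286, 0.2779, 0.0495]
eef_rot: [-0.002, 0.98, -0.007, -0.199]
ft_force: [-0.2, -1.3, 6.4]
width: 0.612
t 11.5333 q [ 0.3566  0.7187 -0.125   1.1093  0.1229  0.3295] p [0.4286 0.2779 0.0495] ft [-0.2149 -1.2979  6.3635] w 0.6119034072528015
tool x,y,z rows:
 [[-0.9209 -0.0003  0.3897]
 [-0.0059  0.9999 -0.013 ]
 [-0.3897 -0.0143 -0.9208]]
```

View pics/g1c.png

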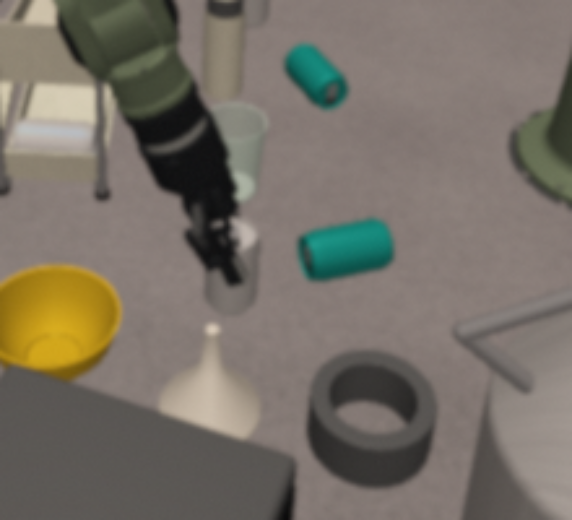

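```bash
python3 -m crank '40 0 0 0 0;40 0 0 -20 0;40 0 0 -30 0'; python3 s.py; python3 - <<'E'
from reach import *
rng=np.random.default_rng(0)
np.set_printoptions(precision=2,suppress=True)
for y in(.10,.14):
 print("y",y,"rows z .19 .21 .23 .25 .27; cols x -.12 -.1 -.08 -.06 -.04 -.02 0")
 for z in(.19,.21,.23,.25,.27):
  o=[]
  for xt in(-.12,-.1,-.08,-.06,-.04,-.02,0):
    r=9
    for phi in np.arange(.1,.9,.05):
        for _ in range(3):
            q,e=IK(rack(xt,y,z),Rtool(phi,YAW,1),rng.uniform([-.3,0,-1.3,-1.9,0,-.3],[.1,1.,-.8,-.5,.3,.3]))
            if e<2e-3: r=phi;break
        if r<9:break
    o.append(r)
  print(z,np.array(o))
E
```

```text
time_s: 11.83
eef_pos: [0.4449, 0.2776, 0.0931]
eef_rot: [-0.002, 0.979, -0.008, -0.202]
ft_force: [0.6, 0.0, -1.7]
width: 0.611
t 11.8333 q [ 0.3471  0.6991 -0.0364  1.2263  0.1192  0.3202] p [0.4449 0.2776 0.0931] ft [ 0.6     0.0249 -1.6572] w 0.6106625965785979
tool x,y,z rows:
 [[-0.9181  0.0002  0.3963]
 [-0.0065  0.9999 -0.0156]
 [-0.3962 -0.0169 -0.918 ]]
y 0.1 rows z .19 .21 .23 .25 .27; cols x -.12 -.1 -.08 -.06 -.04 -.02 0
0.19 [0.65 0.6  0.55 0.5  0.45 0.35 0.2 ]
0.21 [0.6  0.6  0.55 0.5  0.45 0.35 0.2 ]
0.23 [0.6  0.55 0.5  0.45 0.4  0.35 0.2 ]
0.25 [0.55 0.5  0.5  0.45 0.4  0.3  0.2 ]
0.27 [0.5  0.5  0.45 0.4  0.35 0.3  0.2 ]
y 0.14 rows z .19 .21 .23 .25 .27; cols x -.12 -.1 -.08 -.06 -.04 -.02 0
0.19 [0.65 0.6  0.55 0.5  0.45 0.35 0.2 ]
0.21 [0.6  0.6  0.55 0.5  0.4  0.35 0.2 ]
0.23 [0.6  0.55 0.5  0.45 0.4  0.3  0.15]
0.25 [0.55 0.5  0.45 0.4  0.35 0.3  0.15]
0.27 [0.5  0.5  0.45 0.4  0.35 0.25 0.15]
```

```bash
python3 - <<'E'
from pl import *
t=S(); t.to((.46,.25,.25),hand=40); t.to((.45,.0736,.5),hand=40); b=t.q; t.out()
best=[]
for el in(40,55,70,90):
    u=S(b); e=np.radians(el)
    for i in range(80):
        u.go(40*np.array([np.cos(e),0,np.sin(e)]),1,say=0,hand=40)
        z=FK(u.q)[1].as_matrix()[:,2]
        if z[2]>-np.sin(.5): break
    print(el,i+1);u.say()
    u.to(rack(-.11,.11,.32),hand=40);u.to(rack(-.10,.11,.25),hand=40);u.to(rack(.0,.11,.22),hand=40);
E
```

```text
4 p [0.46  0.25  0.249] z [-0.396 -0.017 -0.918] y [-0.006  1.    -0.016] q [0.298 0.582 0.171 1.555 0.1   0.275]
stuck 2.3054563084968573
16 p [0.449 0.073 0.498] z [-0.382 -0.016 -0.924] y [-0.006  1.    -0.015] q [ 0.008  0.455  0.592  2.1   -0.013  0.007]
40 12 -8 -37 0 x1; 40 12 -7 -37 0 x1; 40 12 -8 -37 0 x1; 40 12 -7 -38 0 x1; 40 14 -24 -29 0 x1; 40 14 -23 -29 0 x2; 40 14 -24 -29 0 x1; 40 14 -23 -29 0 x1; 40 14 -24 -29 0 x1; 40 15 -23 -29 0 x1; 40 10 -16 -20 0 x1; 40 -1 0 -5 0 x1; 40 0 0 -4 0 x1; 40 0 0 -3 0 x1; 40 0 0 -2 0 x1
40 47
47 p [1.046 0.025 0.736] z [ 0.886  0.011 -0.464] y [-0.007  1.     0.011] q [-0.067  0.796  1.35   1.039  0.071 -0.025]
66 p [0.537 0.039 0.32 ] z [ 0.886  0.011 -0.464] y [-0.007  1.     0.011] q [-0.144 -0.261 -1.21  -0.461  0.138 -0.061]
72 p [0.549 0.039 0.251] z [ 0.876  0.01  -0.482] y [-0.006  1.     0.011] q [-0.135 -0.012 -1.3   -0.781  0.129 -0.059]
75 p [0.647 0.041 0.22 ] z [ 0.876  0.01  -0.482] y [-0.006  1.     0.011] q [-0.095  0.251 -1.127 -0.872  0.093 -0.039]
55 47
47 p [0.853 0.027 0.895] z [ 0.888  0.006 -0.459] y [-0.005  1. 
[... 693 characters left out ...]
z [ 0.877 -0.005 -0.481] y [ 0.    1.   -0.01] q [-0.119 -0.013 -1.3   -0.783  0.1   -0.066]
74 p [0.647 0.041 0.22 ] z [ 0.877 -0.005 -0.481] y [ 0.    1.   -0.01] q [-0.083  0.255 -1.127 -0.879  0.068 -0.048]
90 49
49 p [0.344 0.055 1.026] z [ 0.885 -0.055 -0.462] y [ 0.031  0.998 -0.06 ] q [-0.027 -0.055  1.35   1.886 -0.031 -0.052]
70 p [0.537 0.039 0.32 ] z [ 0.885 -0.055 -0.462] y [ 0.031  0.998 -0.06 ] q [-0.068 -0.248 -1.208 -0.479  0.005 -0.071]
76 p [0.548 0.039 0.251] z [ 0.877 -0.057 -0.477] y [ 0.032  0.998 -0.061] q [-0.062  0.002 -1.3   -0.806 -0.002 -0.068]
79 p [0.648 0.041 0.22 ] z [ 0.877 -0.057 -0.477] y [ 0.032  0.998 -0.061] q [-0.041  0.262 -1.123 -0.888 -0.021 -0.058]
```

```bash
python3 -m crank '40 12 -8 -37 0;40 12 -8 -37 0;40 12 -8 -37 0;40 12 -8 -37 0;40 14 -24 -29 0;40 14 -24 -29 0;40 14 -24 -29 0;40 14 -24 -29 0' >/dev/null;  python3 -m crank '40 14 -24 -29 0;40 14 -24 -29 0;40 14 -24 -29 0;40 10 -8 -20 0'; python3 - <<'E'
from pl import *
t=S();t.say();e=np.radians(70)
for i in range(12):
    T=FK(t.q)[1]; d=np.round(T.inv().apply(40*np.array([np.cos(e),0,np.sin(e)]))).astype(int)
    for _ in range(4): t.q=step(t.q,d/1000.,0,world=False)
    i=info(t.q); print(d,i)
E
```

```text
time_s: 12.83
eef_pos: [0.4501, 0.073, 0.4999]
eef_rot: [-0.0, 0.981, -0.008, -0.194]
ft_force: [-14.7, -0.7, -2.9]
width: 0.61
0 p [0.45  0.073 0.5  ] z [-0.381 -0.016 -0.924] y [-0.003  1.    -0.016] q [ 0.007  0.458  0.601  2.105 -0.013  0.01 ]
[  2  -1 -40] [ 0.448  0.064  0.542 -0.268 -0.011 -0.963]
[ -3   0 -40] [ 0.454  0.059  0.583 -0.149 -0.008 -0.989]
[ -8   0 -39] [ 0.464  0.055  0.624 -0.027 -0.007 -1.   ]
[-13   0 -38] [ 0.477  0.052  0.665  0.098 -0.007 -0.995]
[-17   0 -36] [ 0.489  0.049  0.706  0.22  -0.007 -0.975]
[-22   0 -34] [ 0.502  0.046  0.748  0.341 -0.008 -0.94 ]
[-26   0 -31] [ 0.513  0.044  0.788  0.455 -0.008 -0.891]
[-29   0 -27] [ 0.522  0.041  0.826  0.557 -0.007 -0.83 ]
[-32   0 -24] [ 0.534  0.04   0.868  0.656 -0.007 -0.755]
[-35   0 -19] [ 0.552  0.039  0.911  0.747 -0.008 -0.665]
[-37   0 -15] [ 0.572  0.039  0.958  0.827 -0.009 -0.562]
[-39   0 -10] [ 0.594  0.039  1.008  0.894 -0.009 -0.447]
```

```bash
python3 -m crank '40 2 -1 -40 0;40 2 -1 -40 0;40 2 -1 -40 0;40 2 -1 -40 0;40 -3 0 -40 0;40 -3 0 -40 0;40 -3 0 -40 0;40 -3 0 -40 0' >/dev/null; python3 s.py
python3 -m crank '40 -8 0 -39 0;40 -8 0 -39 0;40 -8 0 -39 0;40 -8 0 -39 0;40 -13 0 -38 0;40 -13 0 -38 0;40 -13 0 -38 0;40 -13 0 -38 0'>/dev/null; 
python3 -m crank '40 -17 0 -36 0;40 -17 0 -36 0;40 -17 0 -36 0;40 -17 0 -36 0;40 -22 0 -34 0;40 -22 0 -34 0;40 -22 0 -34 0;40 -22 0 -34 0'>/dev/null; python3 s.py
```

```text
t 13.5 q [-0.0186  0.3606  0.7142  2.1037 -0.0114 -0.0213] p [0.4568 0.0617 0.5723] ft [ 0.4126 -0.0847 -2.1981] w 0.6128425910827426
tool x,y,z rows:
 [[-0.9839 -0.003   0.1785]
 [-0.0044  1.     -0.0074]
 [-0.1785 -0.008  -0.9839]]
t 14.8333 q [-0.0582  0.3562  1.1643  2.1041  0.0096 -0.0613] p [0.522  0.0462 0.7149] ft [ 0.08   -0.4838 -1.4141] w 0.6121779091248182
tool x,y,z rows:
 [[-0.9624 -0.0053 -0.2714]
 [-0.0034  1.     -0.0074]
 [ 0.2715 -0.0062 -0.9624]]
```

```bash
python3 -m crank '40 -23 0 -33 0;40 -23 0 -33 0;40 -23 0 -33 0;40 -23 0 -33 0;40 -26 0 -30 0;40 -26 0 -30 0;40 -26 0 -30 0;40 -26 0 -30 0' >/dev/null; python3 -m crank '40 -29 0 -27 0;40 -29 0 -27 0;40 -29 0 -27 0;40 -29 0 -27 0;40 -31 0 -24 0;40 -31 0 -24 0;40 -31 0 -24 0;40 -31 0 -24 0' >/dev/null; python3 s.py;  python3 - <<'E'
from pl import *
t=S();t.say();e=np.radians(68)
for i in range(6):
    T=FK(t.q)[1]; d=np.round(T.inv().apply(40*np.array([np.cos(e),0,np.sin(e)]))).astype(int)
    for _ in range(4): t.q=step(t.q,d/1000.,0,world=False)
    i=info(t.q); print(d,i)
E
```

```text
t 16.1667 q [-0.2007  0.2314  1.3463  2.1035  0.1362 -0.1729] p [0.4747 0.0206 0.8417] ft [-0.6738 -0.8121 -2.0913] w 0.607952226994767
tool x,y,z rows:
 [[-0.8277 -0.0055 -0.5611]
 [-0.0182  0.9997  0.0172]
 [ 0.5609  0.0244 -0.8275]]
0 p [0.475 0.021 0.842] z [ 0.561  0.024 -0.828] y [-0.018  1.     0.017] q [-0.201  0.231  1.346  2.103  0.136 -0.173]
[-33   0 -22] [ 0.499  0.022  0.877  0.657  0.018 -0.754]
[-36   0 -18] [ 0.527  0.023  0.917  0.747  0.012 -0.665]
[-38   0 -13] [ 0.558  0.025  0.961  0.827  0.007 -0.563]
[-39   0  -8] [ 0.589  0.025  1.008  0.893  0.003 -0.45 ]
[-40   0  -3] [ 0.618  0.025  1.058  0.945  0.001 -0.327]
[-40   0   2] [ 0.645  0.025  1.109  0.98   0.    -0.198]
```

```bash
python3 -m crank '40 -33 0 -22 0;40 -33 0 -22 0;40 -33 0 -22 0;40 -33 0 -22 0;40 -36 0 -18 0;40 -36 0 -18 0;40 -36 0 -18 0;40 -36 0 -18 0' >/dev/null; python3 -m crank '40 -38 0 -13 0;40 -38 0 -13 0;40 -38 0 -13 0;40 -38 0 -13 0;40 -39 0 -8 0;40 -39 0 -8 0;40 -39 0 -8 0;40 -39 0 -8 0' >/dev/null; python3 s.py;  python3 - <<'E'
from pl import *
t=S()
t.go(40*np.array([.37,0,.93]),2,hand=40);
t.to(rack(-.13,.11,.42),hand=40);t.to(rack(-.12,.11,.32),hand=40);t.to(rack(-.11,.11,.25),hand=40);t.out()
E
```

```text
t 17.5 q [-0.6204  0.1726  1.3464  2.1034  0.571  -0.4778] p [ 0.4648 -0.04    0.9042] ft [ 0.5504  0.1121 -1.5259] w 0.6095717476449738
tool x,y,z rows:
 [[-0.683   0.0126 -0.7303]
 [-0.099   0.989   0.1096]
 [ 0.7237  0.1471 -0.6743]]
2 p [ 0.489 -0.028  0.925] z [ 0.763  0.134 -0.632] y [-0.09   0.991  0.102] q [-0.542  0.172  1.35   2.002  0.533 -0.371]
18 p [0.517 0.038 0.42 ] z [ 0.763  0.134 -0.632] y [-0.09   0.991  0.102] q [-0.27  -0.416 -0.794  0.357  0.339 -0.161]
21 p [0.528 0.038 0.32 ] z [ 0.763  0.134 -0.632] y [-0.09   0.991  0.102] q [-0.26  -0.297 -0.998  0.032  0.332 -0.154]
23 p [0.538 0.038 0.25 ] z [ 0.763  0.134 -0.632] y [-0.09   0.991  0.102] q [-0.251 -0.139 -1.116 -0.246  0.325 -0.147]
40 -37 3 -14 0 x1; 40 -38 3 -13 0 x1; 40 29 1 27 0 x12; 40 30 1 27 0 x1; 40 29 1 27 0 x1; 40 30 1 27 0 x1; 40 6 0 5 0 x1; 40 28 -4 28 0 x2; 40 14 -3 15 0 x1; 40 27 -4 29 0 x1; 40 20 -4 23 0 x1
```

```bash
python3 - <<'E'
from pl import *
b=S()
for x0,z0 in((.6,.75),(.65,.6)):
 for y0 in(-.25,-.15,-.05,.05):
  for el in(20,40):
   for az in(-20,0,20):
    t=S(b.q); t.say=lambda:0
    t.to((x0,y0,z0),hand=40); n0=len(t.rows); e,a=np.radians([el,az])
    for i in range(45):
        t.go(40*np.array([np.cos(e)*np.cos(a),np.cos(e)*np.sin(a),np.sin(e)]),1,say=0,hand=40)
        if info(t.q)[5]>-.479: break
    print(x0,z0,y0,el,az,n0,i+1,info(t.q),FK(t.q)[1].as_matrix()[:,1],t.q[:5])
E
```

```text
0.6 0.75 -0.25 20 -20 8 13 [ 0.922 -0.329  0.758  0.881  0.038 -0.471] [-0.017  0.999  0.05 ] [-0.58   0.744  1.35   1.188  0.541]
0.6 0.75 -0.25 20 0 8 14 [ 0.983 -0.19   0.766  0.887  0.063 -0.457] [-0.038  0.997  0.065] [-0.384  0.747  1.35   1.123  0.402]
0.6 0.75 -0.25 20 20 8 15 [ 0.993 -0.029  0.785  0.883  0.096 -0.459] [-0.065  0.994  0.083] [-0.182  0.72   1.35   1.125  0.257]
0.6 0.75 -0.25 40 -20 8 12 [ 0.824 -0.287  0.85   0.886  0.038 -0.461] [-0.017  0.999  0.05 ] [-0.61   0.59   1.35   1.339  0.57 ]
0.6 0.75 -0.25 40 0 8 12 [ 0.846 -0.193  0.86   0.881  0.062 -0.47 ] [-0.037  0.997  0.063] [-0.471  0.57   1.35   1.336  0.472]
0.6 0.75 -0.25 40 20 8 13 [ 0.855 -0.079  0.883  0.883  0.082 -0.461] [-0.054  0.996  0.075] [-0.3    0.539  1.35   1.323  0.347]
0.6 0.75 -0.15 20 -20 7 14 [ 0.949 -0.257  0.769  0.885  0.061 -0.462] [-0.036  0.997  0.064] [-0.486  0.735  1.35   1.165  0.487]
0.6 0.75 -0.15 20 0 7 14 [ 0.983 -0.111  0.776  0.879  0.093 -0.469] [-0.062  0.995  0.082] [-0.292  0.725  1.35   1.147  0.349]
0.6 0.75 -0.15 20 20 7 15 [ 0.986  0.049  0.789  0.876  0.12
[... 4421 characters left out ...]
] [-0.07   0.994  0.088] [-0.283  0.859  1.35   1.019  0.351]
0.65 0.6 0.05 20 0 11 17 [ 1.092  0.055  0.679  0.877  0.136 -0.461] [-0.097  0.989  0.108] [-0.073  0.878  1.35   0.962  0.202]
0.65 0.6 0.05 20 20 11 17 [ 1.065  0.226  0.684  0.867  0.169 -0.468] [-0.124  0.984  0.126] [0.125 0.868 1.35  0.97  0.06 ]
0.65 0.6 0.05 40 -20 11 16 [ 0.948 -0.073  0.817  0.882  0.114 -0.457] [-0.079  0.992  0.095] [-0.264  0.665  1.35   1.192  0.346]
0.65 0.6 0.05 40 0 11 16 [ 0.968  0.055  0.813  0.882  0.139 -0.451] [-0.1    0.989  0.109] [-0.087  0.68   1.35   1.15   0.216]
0.65 0.6 0.05 40 20 11 16 [ 0.948  0.18   0.817  0.874  0.164 -0.458] [-0.12   0.985  0.123] [0.082 0.671 1.35  1.157 0.092]
```

```bash
python3 - <<'E'
from pl import *
AX=np.array([.3897,-.013,-.9208])
t=S(); t.to((.6,-.26,.75),hand=40); t.out(); t.rows=[]
e,a=np.radians([38,-25])
for i in range(5):
    T=FK(t.q)[1]; d=np.round(T.inv().apply(40*np.array([np.cos(e)*np.cos(a),np.cos(e)*np.sin(a),np.sin(e)]))).astype(int)
    for _ in range(3): t.q=step(t.q,d/1000.,0,world=False)
    print(d,info(t.q),"can axis",FK(t.q)[1].apply(AX))
E
```

```text
8 p [ 0.6  -0.26  0.75] z [ 0.724  0.147 -0.674] y [-0.099  0.989  0.11 ] q [-0.827  0.211  0.71   1.555  0.684 -0.692]
40 2 -33 23 0 x1; 40 3 -33 23 0 x2; 40 2 -33 22 0 x1; 40 3 -33 23 0 x1; 40 2 -33 22 0 x1; 40 3 -33 23 0 x1; 40 2 -28 19 0 x1
[-38 -13   2] [ 0.648 -0.281  0.79   0.734  0.14  -0.665] can axis [-0.937 -0.136  0.323]
[-38 -13   3] [ 0.708 -0.293  0.808  0.79   0.101 -0.605] can axis [-0.964 -0.096  0.247]
[-37 -13   6] [ 0.763 -0.307  0.826  0.842  0.063 -0.536] can axis [-0.985 -0.059  0.164]
[-37 -13  10] [ 0.815 -0.322  0.845  0.889  0.027 -0.457] can axis [-0.997 -0.024  0.074]
[-35 -12  14] [ 0.863 -0.336  0.864  0.927 -0.005 -0.374] can axis [-1.     0.006 -0.017]
```

```bash
python3 -m crank '40 2 -33 23 0;40 2 -33 23 0;40 3 -33 23 0;40 3 -33 23 0;40 3 -33 23 0;40 3 -33 23 0;40 3 -33 23 0;40 2 -28 19 0' >/dev/null
python3 -m crank '40 -38 -13 2 0;40 -38 -13 2 0;40 -38 -13 2 0;40 -38 -13 3 0;40 -38 -13 3 0;40 -38 -13 3 0;40 -37 -13 6 0;40 -37 -13 6 0' >/dev/null
python3 s.py
python3 - <<'E'
from pl import *
AX=np.array([.3897,-.013,-.9208])
t=S(); 
e,a=np.radians([38,-25])
for i in range(5):
    T=FK(t.q)[1]; d=np.round(T.inv().apply(40*np.array([np.cos(e)*np.cos(a),np.cos(e)*np.sin(a),np.sin(e)]))).astype(int)
    for _ in range(2): t.q=step(t.q,d/1000.,0,world=False)
    print(d,info(t.q),"can axis",FK(t.q)[1].apply(AX))
E
```

```text
t 18.8333 q [-0.7012  0.5635  1.3458  1.5682  0.6299 -0.4466] p [ 0.7473 -0.3006  0.8107] ft [-0.0107  0.3375 -1.9285] w 0.60914576661899
tool x,y,z rows:
 [[-0.5752  0.0289 -0.8175]
 [-0.0502  0.9962  0.0706]
 [ 0.8165  0.0816 -0.5716]]
[-37 -13   8] [ 0.783 -0.31   0.823  0.85   0.057 -0.523] can axis [-0.987 -0.053  0.15 ]
[-36 -13  11] [ 0.819 -0.32   0.834  0.881  0.034 -0.472] can axis [-0.995 -0.03   0.091]
[-36 -13  13] [ 0.851 -0.331  0.846  0.909  0.011 -0.416] can axis [-0.999 -0.009  0.029]
[-35 -12  16] [ 0.883 -0.34   0.858  0.933 -0.01  -0.359] can axis [-0.999  0.011 -0.033]
[-34 -12  18] [ 0.912 -0.35   0.87   0.953 -0.03  -0.3  ] can axis [-0.995  0.029 -0.096]
```

```bash
python3 -m crank '40 -37 -13 8 0;40 -37 -13 8 0;40 -36 -13 11 0;40 -36 -13 11 0;40 -36 -13 13 0;40 0 0 0 0' >/dev/null
python3 s.py
python3 - <<'E'
from pl import *
AX=np.array([.3897,-.013,-.9208]); MT=None
t=S(); 
for w in((-.16,-.1,.75),(-.16,.11,.6),(-.13,.11,.40),(-.11,.11,.31),(-.10,.11,.252),(-.05,.11,.235),(0,.11,.215)):
    t.to(rack(*w),hand=40); print("  can axis",FK(t.q)[1].apply(AX))
t.out()
E
```

```text
t 19.3333 q [-0.6435  0.6232  1.344   1.3031  0.5893 -0.2995] p [ 0.8356 -0.3238  0.8319] ft [-0.6592 -0.3543 -2.5175] w 0.6121783623805197
tool x,y,z rows:
 [[-0.458   0.0369 -0.8882]
 [-0.008   0.9989  0.0456]
 [ 0.8889  0.0281 -0.4572]]
12 p [ 0.493 -0.173  0.75 ] z [ 0.889  0.028 -0.457] y [-0.008  0.999  0.046] q [-0.942 -0.339 -0.049  1.031  0.826 -0.541]
  can axis [-0.997 -0.024  0.074]
19 p [0.488 0.037 0.6  ] z [ 0.889  0.028 -0.457] y [-0.008  0.999  0.046] q [-0.21  -0.612 -0.61   0.49   0.215 -0.061]
  can axis [-0.997 -0.024  0.074]
25 p [0.518 0.038 0.4  ] z [ 0.889  0.028 -0.457] y [-0.008  0.999  0.046] q [-0.183 -0.474 -1.071 -0.113  0.19  -0.048]
  can axis [-0.997 -0.024  0.074]
28 p [0.538 0.039 0.311] z [ 0.889  0.028 -0.457] y [-0.008  0.999  0.046] q [-0.164 -0.23  -1.237 -0.524  0.173 -0.039]
  can axis [-0.997 -0.024  0.074]
stuck 1.6083847971606848
35 p [0.549 0.038 0.253] z [ 0.877  0.028 -0.479] y [-0.007  0.999  0.045] q [-0.157 -0.019 -1.3   -0.774  0.165 -0.04 ]
  can axis [-0.995 -0.024  0.099]
37 p [0.597 0.039 0.235] z [ 0.877  0.028 -0.479] y [-0.007  0.999  0.045] q [-0.13   0.134 -1.225 -0.854  0.142 -0.027]
  can axis [-0.995 -0.024  0.099]
39 p [0.648 0.041 0.215] z [ 0.877  0.028 -0.479] y [-0.007  0.999  0.045] q [-0.109  0.271 -1.135 -0.902  0.123 -0.016]
  can axis [-0.995 -0.024  0.099]
40 25 16 -27 0 x6; 40 25 15 -27 0 x1; 40 25 16 -27 0 x1; 40 25 15 -27 0 x1; 40 25 16 -27 0 x1; 40 26 15 -27 0 x1; 40 1 1 -1 0 x1; 40 22 31 11 0 x2; 40 22 32 11 0 x1; 40 22 31 11 0 x1; 40 22 32 10 0 x1; 40 23 31 11 0 x1; 40 10 15 5 0 x1; 40 32 -2 23 0 x2; 40 32 -1 23 0 x1; 40 32 -2 23 0 x1; 40 32 -1 23 0 x1; 40 4 -1 3 0 x1; 40 31 -1 26 0 x1; 40 31 -2 25 0 x1; 40 9 0 8 0 x1; 40 32 -2 24 0 x1; 40 21 -1 15 0 x1; 40 6 -1 -3 0 x1; 40 5 0 -2 0 x1; 40 3 0 -1 0 x1; 40 2 0 -1 0 x1; 40 1 -1 0 0 x1; 40 -6 0 40 0 x1; 40 -2 0 11 0 x1; 40 -5 0 40 0 x1; 40 -1 0 14 0 x1
```

```bash
python3 -m crank '40 25 16 -27 0;40 25 16 -27 0;40 25 16 -27 0;40 25 16 -27 0;40 25 16 -27 0;40 25 16 -27 0;40 25 15 -27 0;40 25 15 -27 0' >/dev/null
python3 -m crank '40 25 15 -27 0;40 25 16 -27 0;40 26 15 -27 0;40 22 31 11 0;40 22 31 11 0;40 22 32 11 0;40 22 31 11 0;40 22 32 10 0' >/dev/null
python3 -m crank '40 23 31 11 0;40 10 15 5 0;40 32 -2 23 0;40 32 -2 23 0;40 32 -1 23 0;40 32 -2 23 0;40 32 -1 23 0;40 0 0 0 0' >/dev/null
python3 s.py
python3 - <<'E'
from h import *
f=cam("side"); save(f,"p1.png"); c=f["color"][60:330,120:480][:,:,::-1]; cv2.imwrite("pics/p1c.png",cv2.resize(c,None,fx=2.2,fy=2.2))
f=cam("top"); np.savez("p1top.npz",P=cloud(f),c=f["color"])
from pl import S
AX=np.array([.3897,-.013,-.9208])
E
```

```text
t 21.3333 q [-0.1839 -0.4812 -1.0771 -0.0904  0.1906 -0.05  ] p [0.5108 0.0383 0.3914] ft [-2.1304  0.669  -6.2965] w 0.6083812582451354
tool x,y,z rows:
 [[-0.4763  0.0387 -0.8785]
 [-0.0072  0.9988  0.0479]
 [ 0.8793  0.0291 -0.4754]]
```

View pics/p1c.png

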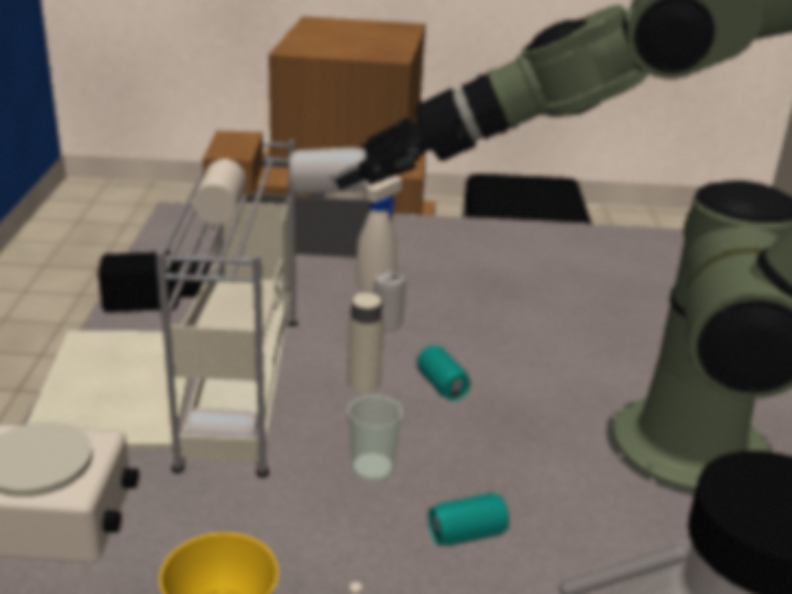

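```bash
cat > can.py <<'E'
# measure the held can: fit cylinder axis to depth points of both cameras near the expected place
from h import *
from scipy.optimize import least_squares
np.set_printoptions(precision=4,suppress=True)
def canpose(mt,at,cams=("top","side")):
    s=sensors.observe(); R=Ro.from_quat(s["eef_rot"]).as_matrix(); p=np.array(s["eef_pos"])
    m=p+R@mt; a=R@at; Q=[]
    for n in cams:
        P=cloud(cam(n)).reshape(-1,3); d=P-m; l=d@a; r=np.linalg.norm(d-l[:,None]*a,axis=1)
        k=(abs(l)<.04)&(r<.036)&(r>.015); 
        T=(P-p)@R; k&=~((abs(T[:,1])>.022)&(abs(T[:,0])<.016)&(T[:,2]<.004))  # drop fingers
        k&=~(l>.02) if False else k
        Q.append(P[k]); print(n,k.sum())
    Q=np.vstack(Q); e1=np.cross(a,[0,0,1]);e1/=np.linalg.norm(e1);e2=np.cross(a,e1)
    def f(v):
        aa=a+v[2]*e1+v[3]*e2; aa/=np.linalg.norm(aa); c=m+v[0]*e1+v[1]*e2; d=Q-c
        return np.r_[np.linalg.norm(d-(d@aa)[:,None]*aa,axis=1)-.0265, .02*v]
    v=least_squares(f,[0,0,0,0],loss='soft_l1',f_scale=.002).x
    aa=a+v[2]*e1+v[3]*e2; aa/=np.linalg.norm(aa); c=m+v[0]*e1+v[1]*e2
    l=(Q-c)@aa
    print("pred mid",m,"axis",a,"fit mid",c,"axis",aa,"l range",np.percentile(l,[1,99]))
    return m,a,c,aa
E
python3 - <<'E'
from can import *
R=np.array([[-0.9209,-0.0003,0.3897],[-0.0059,0.9999,-0.013],[-0.3897,-0.0143,-0.9208]])
mt=R@np.array([.4365-.4286,.2745-.2779,.045-.0495]); mt[1]=0; print("mt",mt)
canpose(mt,R@np.array([0,0,1.]))
E
```

```text
mt [-0.009   0.      0.0011]
top 491
side 469
pred mid [0.5212 0.037  0.4131] axis [-0.9967 -0.0244  0.0771] fit mid [0.5214 0.0371 0.4162] axis [-0.9968  0.0208  0.0768] l range [-0.0383  0.0392]
```

```bash
python3 s.py; python3 - <<'E'
from pl import *
AX=np.array([.3897,-.013,-.9208]); 
t=S(); 
for w in((-.11,.11,.31),(-.10,.11,.252),(-.05,.11,.235),(-.004,.11,.208)):
    t.to(rack(*w),hand=40); print("  can axis",FK(t.q)[1].apply(AX))
t.out()
E
```

```text
t 21.5333 q [-0.1841 -0.4878 -1.0505 -0.0868  0.1906 -0.0495] p [0.5187 0.0368 0.413 ] ft [ 0.5425 -0.4049 -0.9584] w 0.6128960537545004
tool x,y,z rows:
 [[-0.4505  0.0345 -0.8921]
 [-0.0081  0.9991  0.0427]
 [ 0.8927  0.0265 -0.4498]]
3 p [0.538 0.038 0.311] z [ 0.893  0.026 -0.45 ] y [-0.008  0.999  0.043] q [-0.165 -0.225 -1.246 -0.547  0.173 -0.041]
  can axis [-0.997 -0.024  0.066]
10 p [0.549 0.039 0.253] z [ 0.878  0.026 -0.479] y [-0.007  0.999  0.042] q [-0.153 -0.02  -1.3   -0.774  0.16  -0.04 ]
  can axis [-0.995 -0.024  0.099]
12 p [0.598 0.04  0.235] z [ 0.878  0.026 -0.479] y [-0.007  0.999  0.042] q [-0.126  0.137 -1.224 -0.856  0.137 -0.027]
  can axis [-0.995 -0.024  0.099]
14 p [0.644 0.04  0.208] z [ 0.878  0.026 -0.479] y [-0.007  0.999  0.042] q [-0.109  0.289 -1.151 -0.936  0.122 -0.019]
  can axis [-0.995 -0.024  0.099]
40 32 -1 24 0 x2; 40 19 -1 15 0 x1; 40 32 -1 24 0 x1; 40 21 -1 13 0 x1; 40 8 -1 -4 0 x1; 40 6 0 -2 0 x1; 40 4 -1 -1 0 x1; 40 2 0 -1 0 x2; 40 -6 0 40 0 x1; 40 -2 0 12 0 x1; 40 1 0 40 0 x1; 40 1 -1 13 0 x1
```

```bash
python3 -m crank '40 32 -1 24 0;40 32 -1 24 0;40 19 -1 15 0;40 0 0 0 0;40 0 0 0 0' >/dev/null; python3 s.py; python3 - <<'E'
from can import *
m,a,c,aa=canpose(np.array([-.009,0,.0011]),np.array([.3897,-.013,-.9208]))
import reach; from reach import RK,YAW
d=c[:2]-RK; print("rack x,y",d[0]*np.cos(YAW)+d[1]*np.sin(YAW),-d[0]*np.sin(YAW)+d[1]*np.cos(YAW))
E
```

```text
t 21.95 q [-0.1643 -0.2191 -1.2485 -0.5496  0.1733 -0.0402] p [0.537  0.0386 0.3069] ft [-0.3611  0.8388 -1.7024] w 0.6052177088058653
tool x,y,z rows:
 [[-0.4554  0.0354 -0.8896]
 [-0.0081  0.999   0.0439]
 [ 0.8902  0.0272 -0.4547]]
top 414
side 425
pred mid [0.5421 0.0383 0.3144] axis [-0.9971 -0.0242  0.0714] fit mid [0.5423 0.0378 0.3165] axis [-0.9975  0.0111  0.0697] l range [-0.0382  0.0393]
rack x,y -0.10536983314529286 0.1091850625940628
```

```bash
python3 -m crank '40 30 -1 22 0;40 20 0 12 0;40 8 0 -4 0;40 6 0 -2 0;40 3 0 -1 0;40 0 0 0 0' >/dev/null; python3 s.py; python3 - <<'E'
from pl import *
t=S(); AX=np.array([.3897,-.013,-.9208]); print(t.q)
for w in((-.05,.11,.235),(-.005,.11,.203)):
    t.to(rack(*w),v=30,hand=40); print("  can axis",FK(t.q)[1].apply(AX))
t.out()
E
```

```text
t 22.55 q [-0.1386 -0.0217 -1.2939 -0.7677  0.1482 -0.0327] p [0.5502 0.0428 0.2547] ft [ 0.7691  0.227  -1.5012] w 0.6153200537769236
tool x,y,z rows:
 [[-0.4787  0.0341 -0.8773]
 [-0.007   0.9991  0.0427]
 [ 0.8779  0.0266 -0.4781]]
[-0.139 -0.022 -1.294 -0.768  0.148 -0.033]
2 p [0.598 0.04  0.235] z [ 0.878  0.027 -0.478] y [-0.007  0.999  0.043] q [-0.127  0.136 -1.224 -0.857  0.138 -0.027]
  can axis [-0.995 -0.024  0.098]
4 p [0.643 0.041 0.203] z [ 0.878  0.027 -0.478] y [-0.007  0.999  0.043] q [-0.11   0.305 -1.157 -0.96   0.123 -0.019]
  can axis [-0.995 -0.024  0.098]
40 -3 -2 30 0 x1; 40 -3 -2 21 0 x1; 40 4 0 30 0 x1; 40 3 -1 25 0 x1
```

```bash
python3 -m crank '40 -3 -2 26 0;40 -3 -2 25 0;40 4 0 28 0;40 3 -1 27 0;40 0 0 0 0;40 0 0 0 0' ; python3 - <<'E'
from can import *
m,a,c,aa=canpose(np.array([-.009,0,.0011]),np.array([.3897,-.013,-.9208]),("side",))
from reach import RK,YAW
for c in (m,c):
    d=c[:2]-RK; print("rack x,y",d[0]*np.cos(YAW)+d[1]*np.sin(YAW),-d[0]*np.sin(YAW)+d[1]*np.cos(YAW),c[2])
f=cam("side"); c=f["color"][90:330,150:400][:,:,::-1]; cv2.imwrite("pics/p2c.png",cv2.resize(c,None,fx=3,fy=2.4))
E
python3 s.py
```

```text
time_s: 23.05
eef_pos: [0.6427, 0.0406, 0.1997]
eef_rot: [0.008, 0.861, 0.02, 0.509]
ft_force: [-0.4, 0.1, -2.0]
width: 0.608
side 383
pred mid [0.648  0.0403 0.207 ] axis [-0.9944 -0.0241  0.1022] fit mid [0.6481 0.0394 0.2085] axis [-0.9935  0.01    0.113 ] l range [-0.0385  0.0398]
rack x,y 0.0003667230370937558 0.10933529371064044 0.20702919223080074
rack x,y 0.0005165181883218337 0.10837051704248991 0.20846600866703272
t 23.15 q [-0.1098  0.3077 -1.1595 -0.9615  0.1229 -0.0185] p [0.6416 0.0408 0.2009] ft [ 0.1821 -0.3412 -1.7405] w 0.6108690030772032
tool x,y,z rows:
 [[-0.4814  0.0346 -0.8758]
 [-0.0068  0.999   0.0432]
 [ 0.8765  0.0267 -0.4808]]
```

View pics/p2c.png

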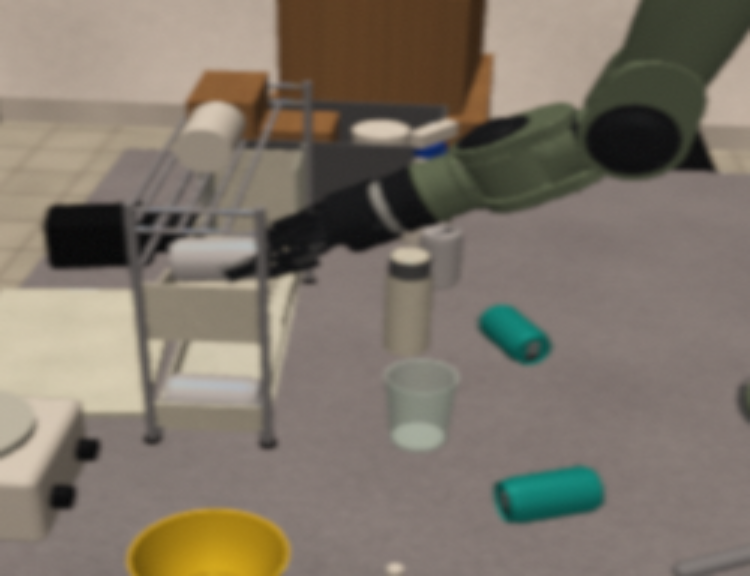

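The can (crop (215,258)) is now under the tray wire and over the ramp, at rack x ≈ 0. Next I lower it in small steps and watch the force.

```bash
python3 -m crank '40 5 0 3 0;40 5 0 3 0;40 0 0 0 0' ; for i in 1 2 3; do python3 -m crank '40 2 0 1 0;40 0 0 0 0' | egrep 'time|pos|force'; done
```

```text
time_s: 23.4
eef_pos: [0.6415, 0.0413, 0.1878]
eef_rot: [0.008, 0.861, 0.02, 0.508]
ft_force: [-0.7, -0.4, -1.2]
width: 0.61
time_s: 23.57
eef_pos: [0.6418, 0.0414, 0.1855]
ft_force: [-1.1, -0.8, -2.3]
time_s: 23.73
eef_pos: [0.642, 0.0414, 0.1834]
ft_force: [-0.4, -0.5, -1.6]
time_s: 23.9
eef_pos: [0.6419, 0.0415, 0.181]
ft_force: [-0.0, 0.0, -1.2]
```

```bash
for i in 1 2 3; do python3 -m crank '40 2 0 1 0;40 0 0 0 0' | egrep 'time|pos|force'; done
```

```text
time_s: 24.07
eef_pos: [0.6424, 0.0415, 0.1795]
ft_force: [-0.3, -0.6, 0.2]
time_s: 24.23
eef_pos: [0.6432, 0.0414, 0.1785]
ft_force: [1.2, -1.0, 3.7]
time_s: 24.4
eef_pos: [0.6439, 0.0413, 0.1774]
ft_force: [2.2, -0.3, 5.0]
```

```bash
python3 -m crank '40 0 0 0 0;40 0 0 0 0;85 0 -2 0 0;85 0 -6 0 0;85 0 -4 -25 0;85 0 0 -40 0;85 0 0 -40 0;85 0 0 -20 0'; python3 s.py; python3 - <<'E'
from h import *
f=cam("side"); a=f["color"][90:330,150:400][:,:,::-1]; f=cam("top"); b=f["color"][110:230,220:400][:,:,::-1]
cv2.imwrite("pics/r1.png",np.vstack([cv2.resize(a,(600,380)),cv2.resize(b,(600,210))]))
E
```

```text
time_s: 25.07
eef_pos: [0.5471, 0.0265, 0.2433]
eef_rot: [0.008, 0.866, 0.02, 0.5]
ft_force: [0.0, -0.2, 1.2]
width: 0.997
t 25.0667 q [-0.1972 -0.0119 -1.2966 -0.7513  0.1976 -0.0651] p [0.5471 0.0265 0.2433] ft [ 0.034  -0.1646  1.2448] w 0.9966010080355675
tool x,y,z rows:
 [[-0.4993  0.0347 -0.8658]
 [-0.0061  0.999   0.0436]
 [ 0.8664  0.027  -0.4986]]
```

View pics/r1.png

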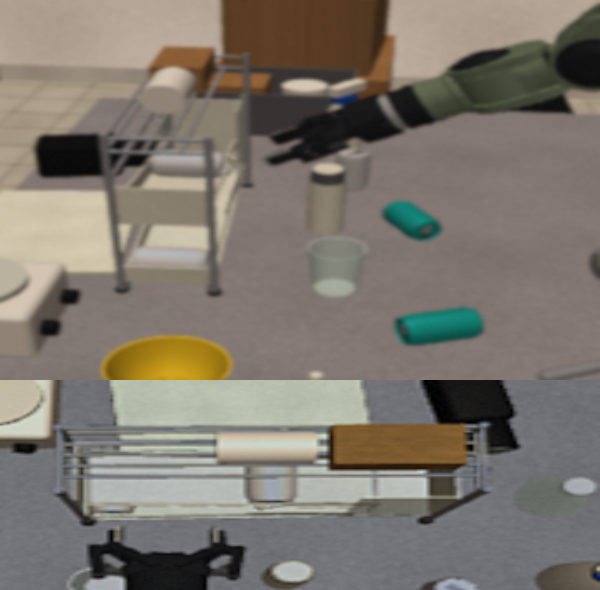

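```bash
nproc; cat > beam.py <<'E'
from pl import *
import multiprocessing as mp, sys, time
ZT=np.array([-.45,0,-.893])
D=[]
for el in(-60,-30,0,30,60):
    for az in range(0,360,45): D.append((az+(22.5 if el in(-30,30) else 0),el))
D+= [(0,90),(0,-90)]
def vec(d): a,e=np.radians(d); return .04*np.array([np.cos(e)*np.cos(a),np.cos(e)*np.sin(a),np.sin(e)])
def ok(q):
    x,T,w,el=FK(q,True); R=T.as_matrix(); r=np.hypot(x[0],x[1])
    if r<.2 or r>1.0: return False
    if abs(x[1])>.55 or x[0]<-.45: return False
    b=x-.15*R[:,2]
    for p in(x,b,w):
        if p[2]<.26 : return False
        if p[0]>.50 and p[2]<.47: return False
        if np.hypot(p[0],p[1])<.17: return False
    return True
def ex(a):
    q,d=a; v=vec(d)
    for _ in range(4):
        q=step(q,v)
        if not ok(q): return None
    return q
def score(q): return FK(q)[1].as_matrix()[:,2]@ZT
if __name__=="__main__":
    q0=np.array(eval(sys.argv[1])); B=[(q0,[])]; best=None; t0=time.time()
    with mp.Pool() as P:
        for k in range(int(sys.argv[2])):
            jobs=[(q,d) for q,h in B for d in D]; res=P.map(ex,jobs,chunksize=8)
            C=[(score(r),r,B[i//len(D)][1]+[jobs[i][1]]) for i,r in enumerate(res) if r is not None]
            C.sort(key=lambda c:-c[0]); B=[];seen=[]
            for s,q,h in C:
                x=info(q)
                # keep diverse
                if any(np.linalg.norm(x[:3]-y[:3])<.06 and np.linalg.norm(x[3:]-y[3:])<.08 for y in seen): continue
                seen.append(x);B.append((q,h))
                if len(B)>=40:break
            print(k,round(C[0][0],3),info(B[0][0]),C[0][2],B[0][0].round(2),round(time.time()-t0),flush=True)
            if C[0][0]>.985: break
E
python3 - <<'E'
from pl import *
t=S(); t.say(); t.to((.47,-.02,.36)); t.to((.47,-.03,.5)); t.out(); print(list(t.q.round(4)))
E
```

```text
4
0 p [0.548 0.026 0.246] z [ 0.869  0.026 -0.493] y [-0.006  0.999  0.042] q [-0.197 -0.014 -1.297 -0.755  0.197 -0.065]
5 p [ 0.47 -0.02  0.36] z [ 0.869  0.026 -0.494] y [-0.006  0.999  0.042] q [-0.496 -0.561 -1.151 -0.009  0.452 -0.231]
9 p [ 0.47 -0.03  0.5 ] z [ 0.869  0.026 -0.494] y [-0.006  0.999  0.042] q [-0.541 -0.638 -0.811  0.421  0.49  -0.259]
85 -17 -11 -34 0 x2; 85 -17 -11 -35 0 x1; 85 -16 -11 -35 0 x1; 85 -2 -1 -4 0 x1; 85 -35 -1 -20 0 x3; 85 -17 -1 -10 0 x1
[np.float64(-0.5414), np.float64(-0.638), np.float64(-0.8108), np.float64(0.4213), np.float64(0.4897), np.float64(-0.2591)]
```

```bash
export OMP_NUM_THREADS=1 OPENBLAS_NUM_THREADS=1; timeout 420 python3 beam.py '[-0.496,-0.561,-1.151,-0.009,0.452,-0.231]' 22
```

```text
Traceback (most recent call last):
  File "beam.py", line 39, in <module>
    print(k,round(C[0][0],3),info(B[0][0]),C[0][2],B[0][0].round(2),round(time.time()-t0),flush=True)
                  ~^^^
IndexError: list index out of range
```

```bash
export OMP_NUM_THREADS=1 OPENBLAS_NUM_THREADS=1; sed -i 's/if np.hypot(p\[0\],p\[1\])<.17: return False/if np.hypot(p[0],p[1])<.17 and p[2]<.45: return False/' beam.py; timeout 400 python3 beam.py '[-0.496,-0.561,-1.151,-0.009,0.452,-0.231]' 22
```

```text
0 0.128 [ 0.432  0.03   0.281  0.827  0.037 -0.561] [(135, -60)] [-0.32 -0.55 -1.3  -0.12  0.3  -0.15] 1
1 0.345 [ 0.294 -0.015  0.349  0.683 -0.016 -0.73 ] [(157.5, 30), (225, 0)] [-1.11 -0.89 -0.93  1.12  0.65 -1.02] 13
2 0.441 [ 0.254 -0.035  0.355  0.603 -0.025 -0.798] [(157.5, 30), (225, 0), (225, 60)] [-1.69 -0.82 -0.84  1.6   0.65 -1.75] 38
3 0.533 [ 0.207 -0.063  0.335  0.515 -0.029 -0.857] [(157.5, 30), (225, 0), (225, 60), (180, 0)] [-2.29 -0.76 -0.86  1.83  0.42 -2.39] 65
4 0.609 [ 0.205  0.048  0.326  0.434  0.013 -0.901] [(157.5, 30), (225, 0), (225, 60), (135, 0), (90, 0)] [-0.5  -0.89 -0.86  1.2   0.22 -0.53] 91
5 0.656 [ 0.211 -0.026  0.317  0.378  0.    -0.926] [(157.5, 30), (225, 0), (225, 60), (135, 0), (225, 0), (0, 0)] [-1.1  -0.77 -0.84  1.31  0.34 -1.14] 113
6 0.684 [ 0.194 -0.081  0.658  0.344 -0.016 -0.939] [(157.5, 30), (225, 0), (225, 60), (157.5, 30), (157.5, 30), (180, 60), (202.5, 30)] [-1.39 -0.41  0.2   2.1   0.34 -1.43] 133
7 0.72 [ 0.159 -0.154  0.667  0.291 -0.085 -0.953] [(157.5, 30), (225, 0), (225, 60), (157.5, 30), (157.5, 30), (180, 60), (202.5
[... 1018 characters left out ...]
(225, 60), (157.5, 30), (157.5, 30), (180, 60), (225, 0), (202.5, 30), (157.5, 30), (135, 60), (135, 60), (135, 60), (135, 60)] [-2.65 -0.05  0.64  2.1   0.04 -2.67] 261
13 0.971 [-0.234 -0.187  0.73  -0.229 -0.052 -0.972] [(157.5, 30), (225, 0), (225, 60), (157.5, 30), (157.5, 30), (180, 60), (225, 0), (202.5, 30), (157.5, 30), (135, 60), (135, 60), (135, 60), (135, 60), (112.5, 30)] [-2.65 -0.08  0.68  2.1  -0.06 -2.67] 285
14 0.993 [-0.268 -0.184  0.768 -0.345 -0.044 -0.937] [(157.5, 30), (225, 0), (225, 60), (157.5, 30), (157.5, 30), (180, 60), (225, 0), (202.5, 30), (157.5, 30), (135, 60), (135, 60), (135, 60), (135, 60), (112.5, 30), (135, 60)] [-2.65 -0.04  0.82  2.1  -0.12 -2.68] 309
```

```bash
python3 -m crank '85 -17 -11 -34 0;85 -17 -11 -34 0;85 -17 -11 -35 0;85 -17 -11 -35 0' | head -2; cat > legs.py <<'E'
from pl import *; from beam import vec
import sys
t=S(); t.say()
for d in eval(sys.argv[1]):
    t.go(vec(d)*1000,4)
t.out()
E
python3 legs.py '[(157.5,30),(225,0),(225,60),(157.5,30)]'
```

```text
time_s: 25.5
eef_pos: [0.4731, -0.0181, 0.3526]
0 p [ 0.473 -0.018  0.353] z [ 0.865  0.03  -0.501] y [-0.008  0.999  0.045] q [-0.482 -0.54  -1.157 -0.029  0.441 -0.225]
4 p [0.36  0.033 0.435] z [ 0.859  0.031 -0.511] y [-0.009  0.999  0.046] q [-0.567 -0.97  -0.981  0.614  0.509 -0.285]
8 p [ 0.294 -0.014  0.342] z [ 0.68  -0.013 -0.733] y [-0.028  0.999 -0.044] q [-1.11  -0.893 -0.948  1.111  0.648 -1.018]
12 p [ 0.253 -0.034  0.349] z [ 0.601 -0.022 -0.799] y [-0.027  0.998 -0.048] q [-1.687 -0.817 -0.855  1.592  0.643 -1.75 ]
16 p [ 0.23  -0.025  0.419] z [ 0.535  0.012 -0.845] y [-0.048  0.999 -0.017] q [-1.975 -0.768 -0.649  1.947  0.509 -2.095]
85 -1 14 -37 0 x4; 85 13 -28 -25 0 x1; 85 17 -28 -24 0 x1; 85 19 -27 -22 0 x1; 85 21 -27 -20 0 x1; 85 -12 -15 -35 0 x2; 85 -11 -15 -35 0 x1; 85 -10 -15 -36 0 x1; 85 13 13 -36 0 x1; 85 14 13 -35 0 x1; 85 14 14 -35 0 x1; 85 15 14 -34 0 x1
```

```bash
python3 -m crank '85 -1 14 -37 0;85 -1 14 -37 0;85 -1 14 -37 0;85 -1 14 -37 0;85 13 -28 -25 0;85 17 -28 -24 0;85 19 -27 -22 0;85 21 -27 -20 0' >/dev/null; python3 s.py; python3 legs.py '[(225,60),(157.5,30),(157.5,30),(180,60)]'
```

```text
t 26.1667 q [-1.0965 -0.8902 -0.9413  1.1032  0.6819 -0.9998] p [ 0.3019 -0.008   0.3522] ft [ 0.6659 -2.1189 -1.1604] w 0.992229413791004
tool x,y,z rows:
 [[-0.7089 -0.0495 -0.7036]
 [-0.041   0.9987 -0.0289]
 [ 0.7041  0.0084 -0.71  ]]
0 p [ 0.302 -0.008  0.352] z [ 0.704  0.008 -0.71 ] y [-0.041  0.999 -0.029] q [-1.097 -0.89  -0.941  1.103  0.682 -1.   ]
4 p [ 0.263 -0.029  0.361] z [ 0.631 -0.002 -0.776] y [-0.038  0.999 -0.034] q [-1.658 -0.804 -0.842  1.601  0.68  -1.732]
8 p [ 0.236 -0.028  0.424] z [ 0.57   0.034 -0.821] y [-0.061  0.998 -0.001] q [-2.115 -0.744 -0.663  2.027  0.489 -2.271]
12 p [ 0.2   -0.043  0.491] z [ 0.504  0.089 -0.859] y [-0.093  0.994  0.049] q [-2.044 -0.618 -0.435  2.1    0.42  -2.198]
16 p [ 0.203 -0.078  0.597] z [ 0.448  0.088 -0.89 ] y [-0.094  0.994  0.051] q [-1.636 -0.453 -0.054  2.1    0.457 -1.749]
85 -14 -15 -35 0 x1; 85 -13 -15 -35 0 x1; 85 -12 -15 -35 0 x1; 85 -11 -15 -36 0 x1; 85 12 14 -36 0 x1; 85 12 14 -35 0 x1; 85 13 14 -35 0 x1; 85 14 15 -35 0 x1; 85 14 15 -34 0 x1; 85 15 16 -34 0 x1; 85 15 16 -33 0 x1; 85 16 17 -33 0 x1; 85 0 4 -40 0 x2; 85 1 4 -40 0 x2
```

```bash
python3 -m crank '85 -14 -15 -35 0;85 -13 -15 -35 0;85 -12 -15 -35 0;85 -11 -15 -36 0;85 12 14 -36 0;85 12 14 -35 0;85 13 14 -35 0;85 14 15 -35 0' >/dev/null; python3 -m crank '85 14 15 -34 0;85 15 16 -34 0;85 15 16 -33 0;85 16 17 -33 0;85 0 4 -40 0;85 0 4 -40 0;85 1 4 -40 0;85 1 4 -40 0' >/dev/null; python3 s.py; python3 legs.py '[(225,0),(202.5,30),(157.5,30),(135,60)]'
```

```text
t 27.5 q [-2.6528 -0.2964 -0.3827  2.1009  0.1936 -2.8039] p [ 0.0514 -0.1222  0.4903] ft [0.4891 0.3821 0.4377] w 0.9915396228959443
tool x,y,z rows:
 [[-0.7999 -0.0572 -0.5974]
 [-0.1035  0.9937  0.0434]
 [ 0.5912  0.0966 -0.8007]]
0 p [ 0.051 -0.122  0.49 ] z [ 0.591  0.097 -0.801] y [-0.104  0.994  0.043] q [-2.653 -0.296 -0.383  2.101  0.194 -2.804]
4 p [-0.06  -0.234  0.489] z [ 0.591  0.097 -0.801] y [-0.104  0.994  0.043] q [-2.516  0.02  -0.119  2.021  0.271 -2.688]
8 p [-0.173 -0.287  0.512] z [ 0.563  0.072 -0.823] y [-0.09   0.996  0.025] q [-2.57   0.234  0.206  2.1    0.247 -2.724]
12 p [-0.252 -0.275  0.508] z [ 0.494  0.078 -0.866] y [-0.096  0.995  0.035] q [-2.65   0.309  0.339  2.1    0.165 -2.779]
16 p [-0.252 -0.26   0.536] z [ 0.397  0.077 -0.914] y [-0.099  0.994  0.041] q [-2.65   0.241  0.37   2.1    0.12  -2.765]
85 24 -25 -19 0 x4; 85 14 -9 -36 0 x2; 85 15 -9 -36 0 x2; 85 14 17 -34 0 x1; 85 15 16 -33 0 x2; 85 16 17 -33 0 x1; 85 -6 17 -36 0 x1; 85 -5 17 -36 0 x1; 85 -4 17 -36 0 x1; 85 -3 17 -36 0 x1
```

```bash
python3 -m crank '85 24 -25 -19 0;85 24 -25 -19 0;85 24 -25 -19 0;85 20 -20 -16 0' | head -2; python3 - <<'E'
from pl import *; from beam import vec
b=S(); b.say()
for az in(90,120,150,180,210):
    for el in(30,60,80):
        t=S(b.q); 
        for n in(8,16): t.go(vec((az,el))*1000,n,say=0)
        print(az,el,info(t.q),t.q[[0,1,2,3]])
E
```

```text
time_s: 27.83
eef_pos: [-0.0556, -0.2301, 0.4882]
0 p [-0.056 -0.23   0.488] z [ 0.592  0.097 -0.8  ] y [-0.104  0.994  0.044] q [-2.519  0.008 -0.135  2.019  0.27  -2.691]
90 30 [ 0.04   0.045  0.473  0.248  0.484 -0.839] [-2.65  -0.531 -0.492  2.1  ]
90 60 [-0.055 -0.102  0.56   0.198  0.141 -0.97 ] [-2.65  -0.325 -0.039  2.1  ]
90 80 [ 0.144 -0.28   0.751  0.276 -0.267 -0.923] [-1.636 -0.129  0.663  2.1  ]
120 30 [-0.195 -0.055  0.573  0.124  0.502 -0.856] [-2.65  -0.072  0.073  2.1  ]
120 60 [-0.174 -0.146  0.607  0.1    0.155 -0.983] [-2.65  -0.109  0.257  2.1  ]
120 80 [ 0.005 -0.309  0.701  0.196 -0.24  -0.951] [-2.106 -0.118  0.523  2.1  ]
150 30 [-0.432 -0.213  0.55   0.069  0.37  -0.927] [-2.65   0.439  0.72   2.1  ]
150 60 [-0.286 -0.23   0.628  0.061  0.055 -0.997] [-2.65   0.128  0.578  2.1  ]
150 80 [-0.062 -0.333  0.699  0.177 -0.26  -0.949] [-2.264 -0.048  0.572  2.1  ]
180 30 [-0.534 -0.362  0.492  0.071  0.063 -0.996] [-2.65   0.746  1.183  2.1  ]
180 60 [-0.344 -0.324  0.637  0.082 -0.143 -0.986] [-2.65   0.293  0.817  2.1  ]
180 80 [-0.061 -0.38   0.721  0.197 -0.317 -0.928] [-2.212  0.03   0.705  2.1  ]
210 30 [-0.503 -0.51   0.495  0.192 -0.292 -0.937] [-2.603  0.846  1.35   2.091]
210 60 [-0.278 -0.467  0.673  0.172 -0.351 -0.92 ] [-2.464  0.376  0.999  2.1  ]
210 80 [-0.015 -0.426  0.751  0.247 -0.371 -0.895] [-2.079  0.095  0.849  2.1  ]
```

```bash
cat > push.py <<'E'
from pl import *; from beam import vec
import sys
az,el,n=map(float,sys.argv[1:4]); hand=85 if len(sys.argv)<5 else sys.argv[4]
t=S(); t.say()
for i in range(int(n)):
    d=np.round(FK(t.q)[1].inv().apply(vec((az,el))*1000)).astype(int)
    for _ in range(4): t.q=step(t.q,d/1000.,0,world=False)
    print(d,info(t.q))
E
python3 push.py 148 60 10
```

```text
0 p [-0.056 -0.23   0.488] z [ 0.592  0.097 -0.8  ] y [-0.104  0.994  0.044] q [-2.519  0.008 -0.135  2.019  0.27  -2.691]
[ -8  14 -37] [-0.107 -0.206  0.523  0.545  0.077 -0.835]
[ -6  13 -37] [-0.138 -0.212  0.537  0.471  0.074 -0.879]
[ -2  13 -38] [-0.171 -0.217  0.554  0.384  0.069 -0.921]
[  1  13 -38] [-0.202 -0.219  0.576  0.287  0.062 -0.956]
[  5  13 -37] [-0.231 -0.221  0.601  0.182  0.054 -0.982]
[  9  13 -37] [-0.261 -0.22   0.63   0.068  0.046 -0.997]
[ 13  14 -35] [-0.289 -0.217  0.663 -0.05   0.042 -0.998]
[ 17  14 -33] [-0.316 -0.213  0.698 -0.171  0.04  -0.984]
[ 21  14 -31] [-0.343 -0.207  0.737 -0.293  0.04  -0.955]
[ 25  15 -28] [-0.369 -0.2    0.778 -0.413  0.046 -0.91 ]
```

```bash
python3 -m crank '85 -8 14 -37 0;85 -8 14 -37 0;85 -8 14 -37 0;85 -8 14 -37 0;85 -6 13 -37 0;85 -6 13 -37 0;85 -6 13 -37 0;85 -6 13 -37 0' >/dev/null; python3 -m crank '85 -2 13 -38 0;85 -2 13 -38 0;85 -2 13 -38 0;85 -2 13 -38 0;85 1 13 -38 0;85 1 13 -38 0;85 1 13 -38 0;85 1 13 -38 0'>/dev/null;  python3 -m crank '85 5 13 -37 0;85 5 13 -37 0;85 5 13 -37 0;85 5 13 -37 0;85 9 13 -37 0;85 9 13 -37 0;85 9 13 -37 0;85 9 13 -37 0'>/dev/null; python3 push.py 148 60 6
```

```text
0 p [-0.266 -0.229  0.62 ] z [ 0.109  0.044 -0.993] y [-0.096  0.995  0.034] q [-2.652  0.109  0.524  2.103  0.012 -2.748]
[ 12  13 -36] [-0.293 -0.227  0.651 -0.01   0.037 -0.999]
[ 16  13 -34] [-0.319 -0.224  0.686 -0.131  0.032 -0.991]
[ 20  14 -32] [-0.344 -0.217  0.724 -0.254  0.031 -0.967]
[ 24  14 -29] [-0.369 -0.21   0.764 -0.375  0.034 -0.926]
[ 27  15 -25] [-0.391 -0.2    0.804 -0.488  0.043 -0.872]
[ 30  15 -21] [-0.411 -0.19   0.844 -0.593  0.057 -0.803]
```

```bash
python3 -m crank '85 12 13 -36 0;85 12 13 -36 0;85 12 13 -36 0;85 12 13 -36 0;85 16 13 -34 0;85 16 13 -34 0;85 16 13 -34 0;85 16 13 -34 0' >/dev/null; python3 -m crank '85 20 14 -32 0;85 20 14 -32 0;85 20 14 -32 0;85 20 14 -32 0;85 24 14 -29 0;85 24 14 -29 0;85 24 14 -29 0;85 24 14 -29 0'>/dev/null;  python3 -m crank '85 27 15 -25 0;85 27 15 -25 0;85 27 15 -25 0;85 27 15 -25 0'; python3 - <<'E'
from pl import *
t=S(); t.say()
t.go([20,-20,-30],3,-.0);
for w in((-.15,-.32,.55),(.1,-.36,.45),(.35,-.31,.33)): t.to(w)
t.to((.478,-.283,.16)); t.out()
from h import cam,cloud
P=cloud(cam("side"));
D=P[...,:2]-RK;X=D[...,0]*np.cos(YAW)+D[...,1]*np.sin(YAW);Yr=-D[...,0]*np.sin(YAW)+D[...,1]*np.cos(YAW)
m=(abs(X)<.05)&(Yr>0)&(Yr<.2)&(P[...,2]>.055)&(P[...,2]<.1);print("bottom row pts y",m.sum(),np.histogram(Yr[m],bins=10,range=(0,.2)))
E
```

```text
time_s: 31.5
eef_pos: [-0.4005, -0.2139, 0.7819]
eef_rot: [-0.05, 0.973, 0.032, -0.223]
ft_force: [-0.0, 0.2, -0.3]
width: 0.993
0 p [-0.401 -0.214  0.782] z [-0.438  0.039 -0.898] y [-0.082  0.993  0.084] q [-2.652  0.22   1.142  2.104 -0.243 -2.802]
3 p [-0.351 -0.264  0.711] z [-0.437  0.039 -0.898] y [-0.082  0.993  0.084] q [-2.451  0.025  0.613  1.824 -0.314 -2.606]
10 p [-0.15 -0.32  0.55] z [-0.437  0.039 -0.898] y [-0.082  0.993  0.084] q [-1.845 -0.136  0.012  1.63  -0.446 -1.967]
17 p [ 0.1  -0.36  0.45] z [-0.437  0.039 -0.898] y [-0.082  0.993  0.084] q [-1.181  0.106 -0.008  1.678 -0.4   -1.237]
24 p [ 0.349 -0.31   0.331] z [-0.437  0.039 -0.898] y [-0.082  0.993  0.084] q [-0.716  0.437  0.127  1.637 -0.26  -0.768]
30 p [ 0.478 -0.283  0.16 ] z [-0.437  0.039 -0.898] y [-0.082  0.993  0.084] q [-0.559  0.732  0.194  1.444 -0.2   -0.619]
85 -29 -24 17 -0 x3; 85 -37 -13 8 0 x3; 85 -37 -13 9 0 x1; 85 -37 -13 8 0 x1; 85 -37 -13 9 0 x1; 85 -22 -8 5 0 x1; 85 -39 -10 -3 0 x5; 85 -38 -10 -4 0 x1; 85 -29 -8 -2 0 x1; 85 -40 3 0 0 x3; 85 -40 2 0 0 x1; 85 -40 3 0 0 x1; 85 -40 2 0 0 x1; 85 -40 3 0 0 x1; 85 -36 0 18 0 x2; 85 -36 1 18 0 x1; 85 -35 0 19 0 x1; 85 -36 1 18 0 x1; 85 -13 0 7 0 x1
bottom row pts y 729 (array([  7,   0,   0,   3,   6,  92, 233,  33, 175, 180]), array([0.  , 0.02, 0.04, 0.06, 0.08, 0.1 , 0.12, 0.14, 0.16, 0.18, 0.2 ]))
```

```bash
python3 - <<'E'
from pl import *
t=S()
t.go([20,-20,-30],1,.09);t.go([20,-20,-30],2);
for w in((-.15,-.32,.55),(.1,-.36,.45),(.35,-.31,.33),(.478,-.283,.16)): t.to(w)
t.out()
E
```

```text
1 p [-0.389 -0.226  0.767] z [-0.441  0.039 -0.897] y [-0.033  0.998  0.059] q [-2.603  0.146  0.962  2.006 -0.262 -2.7  ]
3 p [-0.352 -0.263  0.713] z [-0.441  0.039 -0.897] y [-0.033  0.998  0.059] q [-2.454  0.023  0.615  1.824 -0.315 -2.554]
10 p [-0.15 -0.32  0.55] z [-0.441  0.039 -0.897] y [-0.033  0.998  0.059] q [-1.842 -0.138  0.01   1.629 -0.45  -1.909]
17 p [ 0.1  -0.36  0.45] z [-0.441  0.039 -0.897] y [-0.033  0.998  0.059] q [-1.177  0.109 -0.007  1.68  -0.403 -1.177]
24 p [ 0.35 -0.31  0.33] z [-0.441  0.039 -0.897] y [-0.033  0.998  0.059] q [-0.713  0.441  0.131  1.64  -0.262 -0.709]
30 p [ 0.478 -0.283  0.16 ] z [-0.441  0.039 -0.897] y [-0.033  0.998  0.059] q [-0.558  0.736  0.198  1.447 -0.202 -0.562]
85 -29 -24 17 0.09 x1; 85 -30 -22 17 0 x2; 85 -38 -11 8 0 x3; 85 -37 -11 9 0 x1; 85 -38 -11 8 0 x1; 85 -37 -11 9 0 x1; 85 -24 -7 5 0 x1; 85 -39 -8 -3 0 x4; 85 -39 -8 -4 0 x1; 85 -39 -8 -3 0 x1; 85 -32 -6 -3 0 x1; 85 -40 5 0 0 x6; 85 -39 5 -1 0 x1; 85 -36 2 18 0 x2; 85 -35 2 18 0 x1; 85 -35 3 18 0 x1; 85 -35 2 18 0 x1; 85 -14 1 8 0 x1
```

```bash
python3 -m crank '85 -29 -24 17 .09;85 -30 -22 17 0;85 -30 -22 17 0;85 -38 -11 8 0;85 -38 -11 8 0;85 -38 -11 8 0;85 -37 -11 9 0;85 -38 -11 8 0' >/dev/null
python3 -m crank '85 -37 -11 9 0;85 -24 -7 5 0;85 -39 -8 -3 0;85 -39 -8 -3 0;85 -39 -8 -3 0;85 -39 -8 -3 0;85 -39 -8 -4 0;85 -39 -8 -3 0' >/dev/null
python3 -m crank '85 -32 -6 -3 0;85 -40 5 0 0;85 -40 5 0 0;85 -40 5 0 0;85 -40 5 0 0;85 -40 5 0 0;85 -40 5 0 0;85 -39 5 -1 0' >/dev/null
python3 s.py; python3 - <<'E'
from pl import *
t=S(); zt=info(t.q)[3:]
g=np.array([.438,-.2835,.060]); T=g+.019*zt
print("target",T); t.to(T-.1*zt); t.to(T,35); t.out()
from h import cam,cloud
P=cloud(cam("side")); from scipy.optimize import least_squares
for c in((.438,-.283),):
    for zr in((.02,.075),(.084,.1)):
        m=(np.hypot(P[...,0]-c[0],P[...,1]-c[1])<.036)&(P[...,2]>zr[0])&(P[...,2]<zr[1]);Q=P[m]
        print(len(Q),Q.mean(0),least_squares(lambda v:np.hypot(Q[:,0]-v[0],Q[:,1]-v[1])-.0265,c,loss='soft_l1',f_scale=.002).x)
P=cloud(cam("top")); m=(np.hypot(P[...,0]-.438,P[...,1]+.283)<.036)&(P[...,2]>.075)&(P[...,2]<.105);print(m.sum(),P[m].mean(0))
E
```

```text
t 33.55 q [-0.7093  0.4458  0.1413  1.6433 -0.2564 -0.7069] p [ 0.355  -0.3092  0.331 ] ft [-0.5661 -0.5801  0.6929] w 0.9922676380421773
tool x,y,z rows:
 [[-0.8996 -0.0557  0.4331]
 [-0.033   0.9977  0.0598]
 [-0.4354  0.0395 -0.8994]]
target [ 0.43  -0.283  0.043]
6 p [ 0.474 -0.286  0.132] z [-0.435  0.039 -0.899] y [-0.033  0.998  0.06 ] q [-0.567  0.748  0.151  1.382 -0.202 -0.572]
9 p [ 0.43  -0.282  0.042] z [-0.435  0.039 -0.899] y [-0.033  0.998  0.06 ] q [-0.599  0.769 -0.065  1.138 -0.214 -0.602]
85 -33 1 22 0 x4; 85 -34 1 22 0 x1; 85 -28 2 18 0 x1; 85 0 0 35 0 x2; 85 0 0 30 0 x1
137 [ 0.432 -0.263  0.05 ] [ 0.439 -0.285]
84 [ 0.438 -0.281  0.088] [ 0.445 -0.283]
166 [ 0.438 -0.283  0.087]
```

```bash
python3 -m crank '85 -33 1 22 0;85 -33 1 22 0;85 -33 1 22 0;85 -33 1 22 0;85 -34 1 22 0;85 -28 2 18 0;85 0 0 0 0' | head -2
python3 -m crank '85 0 0 35 0;85 0 0 35 0;85 0 0 30 0;85 0 0 0 0;45 0 0 0 0;40 0 0 0 0;40 0 0 0 0;40 0 0 0 0' 40; python3 s.py
python3 - <<'E'
from pl import *
t=S(); t.go([0,0,35],3,hand=40); t.to((.44,-.2,.35),hand=40); t.to((.46,-.0,.48),hand=40); t.out(); b=t.q
for el in(45,55,65):
  for y0 in(-.1,0,.0736):
    u=S(b); u.say=lambda:0; u.to((.46,y0,.5),hand=40); e=np.radians(el)
    for i in range(80):
        u.go(40*np.array([np.cos(e),0,np.sin(e)]),1,say=0,hand=40)
        if info(u.q)[5]>-.47: break
    print(el,y0,i,info(u.q),u.q)
E
```

```text
time_s: 34.23
eef_pos: [0.4705, -0.2864, 0.1279]
time_s: 34.9
eef_pos: [0.4304, -0.2847, 0.046]
eef_rot: [-0.023, 0.975, 0.024, -0.221]
ft_force: [0.0, 0.4, 8.1]
width: 0.618
t 34.9 q [-0.6008  0.7631 -0.0642  1.1397 -0.2163 -0.6038] p [ 0.4304 -0.2847  0.046 ] ft [0.0134 0.3708 8.1409] w 0.6183264369072796
tool x,y,z rows:
 [[-0.9011 -0.0547  0.4301]
 [-0.0338  0.9979  0.0561]
 [-0.4322  0.036  -0.901 ]]
3 p [ 0.431 -0.285  0.152] z [-0.432  0.036 -0.901] y [-0.034  0.998  0.056] q [-0.6    0.654  0.03   1.343 -0.216 -0.603]
9 p [ 0.44 -0.2   0.35] z [-0.432  0.036 -0.901] y [-0.034  0.998  0.056] q [-0.475  0.506  0.281  1.764 -0.166 -0.486]
stuck 2.092744678143223
17 p [0.459 0.    0.479] z [-0.426  0.035 -0.904] y [-0.034  0.998  0.055] q [-0.143  0.495  0.583  2.1   -0.026 -0.184]
40 15 2 -32 0 x3; 40 13 18 -33 0 x1; 40 14 18 -33 0 x1; 40 13 18 -33 0 x1; 40 14 17 -33 0 x1; 40 13 17 -34 0 x1; 40 5 7 -13 0 x1; 40 5 34 -20 0 x1; 40 4 35 -20 0 x1; 40 5 34 -20 0 x1; 40 4 35 -20 0 x1; 40 5 35 -19 0 x1; 40 4 33 -20 0 x1; 40 0 1 -3 0 x1; 40 0 0 -2 0 x1
stuck 2.38794422499964
45 -0.1 46 
[... 369 characters left out ...]
 0.852 -0.07   0.901  0.874 -0.198 -0.444] [-0.143  0.524  1.35   1.287 -0.072 -0.301]
stuck 2.095344663908502
55 0 46 [ 0.855 -0.005  0.899  0.891 -0.043 -0.451] [-0.112  0.522  1.35   1.296  0.056 -0.128]
stuck 1.9418356363841625
55 0.0736 45 [ 0.852  0.047  0.89   0.881  0.073 -0.468] [-0.084  0.525  1.35   1.318  0.147 -0.001]
stuck 2.38794422499964
65 -0.1 46 [ 0.701 -0.085  0.971  0.858 -0.25  -0.448] [-0.188  0.346  1.35   1.471 -0.085 -0.357]
stuck 2.095344663908502
65 0 46 [ 0.71  -0.007  0.965  0.885 -0.066 -0.46 ] [-0.137  0.348  1.35   1.481  0.055 -0.158]
stuck 1.9418356363841625
65 0.0736 46 [ 0.712  0.046  0.97   0.891  0.062 -0.449] [-0.105  0.348  1.35   1.474  0.156 -0.018]
```

```bash
python3 -m crank '40 0 0 0 0;40 15 2 -32 0;40 15 2 -32 0;40 15 2 -32 0;40 14 18 -33 0;40 14 18 -33 0;40 14 18 -33 0;40 14 17 -33 0' >/dev/null; python3 s.py;  python3 -m crank '40 13 17 -34 0;40 5 34 -20 0;40 5 34 -20 0;40 5 34 -20 0;40 5 34 -20 0;40 5 34 -20 0;40 5 34 -20 0;40 3 20 -8 0' >/dev/null; python3 push.py 0 45 12
```

```text
t 35.5667 q [-0.5091  0.5221  0.182   1.6458 -0.1785 -0.5183] p [ 0.4346 -0.2201  0.2999] ft [ 0.8668 -0.9548 -2.1116] w 0.6111666323948534
tool x,y,z rows:
 [[-0.9007 -0.0555  0.4308]
 [-0.0334  0.9977  0.0587]
 [-0.4331  0.0384 -0.9005]]
0 p [0.455 0.014 0.481] z [-0.43   0.039 -0.902] y [-0.036  0.998  0.06 ] q [-0.122  0.49   0.577  2.105 -0.014 -0.169]
[-13   1 -38] [ 0.503  0.014  0.497 -0.319  0.032 -0.947]
[-18   0 -36] [ 0.551  0.013  0.517 -0.201  0.025 -0.979]
[-22   0 -33] [ 0.594  0.014  0.539 -0.08   0.02  -0.997]
[-26  -1 -30] [ 0.632  0.013  0.563  0.042  0.016 -0.999]
[-29  -1 -27] [ 0.663  0.012  0.589  0.161  0.013 -0.987]
[-32  -1 -23] [ 0.695  0.012  0.615  0.279  0.011 -0.96 ]
[-35  -1 -19] [ 0.733  0.013  0.643  0.398  0.008 -0.917]
[-37  -1 -15] [ 0.772  0.014  0.675  0.513  0.005 -0.858]
[-39  -2 -10] [ 0.815  0.012  0.709  0.622  0.003 -0.783]
[-40  -2  -5] [ 0.859  0.01   0.745  0.721  0.    -0.692]
[-40  -2   1] [ 0.904  0.008  0.782  0.807 -0.002 -0.59 ]
[-39  -2   6] [ 0.946  0.007  0.819  0.878 -0.004 -0.479]
```

```bash
python3 -m crank '40 -13 1 -38 0;40 -13 1 -38 0;40 -13 1 -38 0;40 -13 1 -38 0;40 -18 0 -36 0;40 -18 0 -36 0;40 -18 0 -36 0;40 -18 0 -36 0' >/dev/null; python3 -m crank '40 -22 0 -33 0;40 -22 0 -33 0;40 -22 0 -33 0;40 -22 0 -33 0;40 -26 -1 -30 0;40 -26 -1 -30 0;40 -26 -1 -30 0;40 -26 -1 -30 0' >/dev/null; python3 -m crank '40 -29 -1 -27 0;40 -29 -1 -27 0;40 -29 -1 -27 0;40 -29 -1 -27 0;40 -32 -1 -23 0;40 -32 -1 -23 0;40 -32 -1 -23 0;40 -32 -1 -23 0' >/dev/null;  python3 push.py 0 45 8
```

```text
0 p [0.654 0.006 0.587] z [ 0.139  0.023 -0.99 ] y [-0.044  0.999  0.017] q [-0.121  0.678  1.347  2.104  0.04  -0.162]
[-32  -1 -24] [ 0.686  0.006  0.613  0.259  0.02  -0.966]
[-35  -1 -20] [ 0.724  0.007  0.64   0.379  0.016 -0.925]
[-37  -1 -15] [ 0.765  0.008  0.669  0.495  0.013 -0.869]
[-39  -1 -11] [ 0.808  0.01   0.704  0.606  0.009 -0.796]
[-40  -1  -5] [ 0.854  0.011  0.738  0.707  0.006 -0.708]
[-40  -1   0] [ 0.898  0.012  0.775  0.795  0.004 -0.607]
[-40  -1   5] [ 0.941  0.013  0.813  0.869  0.002 -0.495]
[-39  -1  11] [ 0.982  0.013  0.85   0.927  0.001 -0.375]
```

```bash
python3 -m crank '40 -32 -1 -24 0;40 -32 -1 -24 0;40 -32 -1 -24 0;40 -32 -1 -24 0;40 -35 -1 -20 0;40 -35 -1 -20 0;40 -35 -1 -20 0;40 -35 -1 -20 0' >/dev/null; python3 -m crank '40 -37 -1 -15 0;40 -37 -1 -15 0;40 -37 -1 -15 0;40 -37 -1 -15 0;40 -39 -1 -11 0;40 -39 -1 -11 0;40 -39 -1 -11 0;40 -39 -1 -11 0' >/dev/null; python3 push.py 0 40 5
```

```text
0 p [ 0.634 -0.005  0.64 ] z [ 0.234  0.095 -0.968] y [-0.059  0.995  0.084] q [-0.19   0.598  1.346  2.103  0.138 -0.224]
[-36   0 -18] [ 0.684 -0.     0.655  0.35   0.09  -0.933]
[-38   0 -13] [ 0.738  0.004  0.673  0.464  0.084 -0.882]
[-39   0  -8] [ 0.793  0.007  0.694  0.574  0.078 -0.815]
[-40   0  -3] [ 0.849  0.01   0.72   0.676  0.073 -0.733]
[-40   0   2] [ 0.903  0.012  0.748  0.768  0.067 -0.637]
```

```bash
python3 - <<'E'
from pl import *
b=S(); print(sensors()["time_s"])
for w in((.68,-.02,.55),(.74,-.02,.55),(.6,-.25,.58),(.7,-.15,.52)):
    t=S(b.q); t.to(w,hand=40); t.out(); c=t.q
    for el,az in((10,0),(30,0),(30,-20)):
        u=S(c); e,a=np.radians([el,az]); lim=0
        for i in range(40):
            u.go(40*np.array([np.cos(e)*np.cos(a),np.cos(e)*np.sin(a),np.sin(e)]),1,say=0)
            lim+=(u.q[3]>2.098 and u.q[2]>1.348)
            if info(u.q)[5]>-.47: break
        print(el,az,i,"both-limit rows",lim,info(u.q))
E
```

```text
39.5667
4 p [ 0.68 -0.02  0.55] z [ 0.234  0.095 -0.968] y [-0.059  0.995  0.084] q [-0.201  0.457  0.786  1.686  0.141 -0.235]
40 -9 -10 38 0 x1; 40 -7 -10 38 0 x1; 40 -7 -9 38 0 x1; 40 -1 -3 11 0 x1
10 0 30 both-limit rows 0 [ 1.25   0.006  0.396  0.889  0.044 -0.457]
30 0 28 both-limit rows 0 [ 1.13   0.013  0.644  0.893  0.051 -0.447]
30 -20 28 both-limit rows 0 [ 1.093 -0.23   0.644  0.884 -0.057 -0.464]
4 p [ 0.74 -0.02  0.55] z [ 0.234  0.095 -0.968] y [-0.059  0.995  0.084] q [-0.183  0.745  1.33   1.94   0.137 -0.217]
40 -23 -8 32 0 x2; 40 -23 -9 31 0 x1; 40 -12 -4 16 0 x1
10 0 28 both-limit rows 0 [ 1.254  0.006  0.39   0.892  0.044 -0.451]
30 0 26 both-limit rows 0 [ 1.14   0.013  0.632  0.895  0.051 -0.444]
30 -20 26 both-limit rows 0 [ 1.105 -0.223  0.633  0.887 -0.051 -0.458]
7 p [ 0.6  -0.25  0.58] z [ 0.234  0.095 -0.968] y [-0.059  0.995  0.084] q [-0.609  0.51   0.969  1.889  0.213 -0.643]
40 9 -39 4 0 x3; 40 9 -39 5 0 x1; 40 9 -39 4 0 x1; 40 9 -39 5 0 x1; 40 5 -19 2 0 x1
10 0 31 both-limit rows 0 [ 1.24  -0.118  0.407  0.885 -0.076 -0.459]
30 0 29 both-limit rows 0 [ 1.113 -0.119  0.661  0.892 -0.086 -0.444]
30 -20 28 both-limit rows 0 [ 1.053 -0.364  0.651  0.864 -0.2   -0.462]
6 p [ 0.7  -0.15  0.52] z [ 0.234  0.095 -0.968] y [-0.059  0.995  0.084] q [-0.39   0.557  0.874  1.704  0.178 -0.423]
40 -6 -32 24 0 x3; 40 -5 -32 24 0 x1; 40 -6 -32 24 0 x1; 40 -1 -7 5 0 x1
10 0 30 both-limit rows 0 [ 1.255 -0.065  0.38   0.891 -0.023 -0.454]
30 0 28 both-limit rows 0 [ 1.14  -0.067  0.628  0.895 -0.026 -0.446]
30 -20 28 both-limit rows 0 [ 1.096 -0.306  0.625  0.883 -0.135 -0.449]
```

```bash
python3 -m crank '40 -23 -14 31 0;40 -23 -14 31 0;40 -23 -14 31 0;40 -12 -7 16 0' | head -2;  python3 push.py -3 33 8
```

```text
time_s: 39.9
eef_pos: [0.7422, -0.0414, 0.5416]
0 p [ 0.742 -0.041  0.542] z [ 0.226  0.096 -0.969] y [-0.057  0.995  0.085] q [-0.213  0.762  1.343  1.948  0.142 -0.246]
[-38  -2 -14] [ 0.795 -0.04   0.557  0.349  0.084 -0.934]
[-39  -2  -9] [ 0.848 -0.038  0.576  0.467  0.072 -0.881]
[-40  -2  -4] [ 0.904 -0.037  0.599  0.58   0.06  -0.812]
[-40  -2   2] [ 0.96  -0.037  0.621  0.683  0.049 -0.729]
[-39  -2   7] [ 1.013 -0.038  0.645  0.773  0.038 -0.633]
[-38  -2  12] [ 1.063 -0.039  0.671  0.85   0.028 -0.527]
[-36  -2  17] [ 1.108 -0.042  0.695  0.91   0.019 -0.413]
[-34  -2  21] [ 1.144 -0.044  0.722  0.955  0.011 -0.296]
```

```bash
python3 -m crank '40 -38 -2 -14 0;40 -38 -2 -14 0;40 -38 -2 -14 0;40 -38 -2 -14 0;40 -39 -2 -9 0;40 -39 -2 -9 0;40 -39 -2 -9 0;40 -39 -2 -9 0' | head -2; python3 -m crank '40 -40 -2 -4 0;40 -40 -2 -4 0;40 -40 -2 -4 0;40 -40 -2 -4 0;40 -40 -2 2 0;40 -40 -2 2 0;40 -40 -2 2 0;40 -40 -2 2 0' | head -2;  python3 push.py -3 33 5
```

```text
time_s: 40.57
eef_pos: [0.8426, -0.0354, 0.5759]
time_s: 41.23
eef_pos: [0.9523, -0.033, 0.6078]
0 p [ 0.952 -0.033  0.608] z [ 0.657  0.052 -0.752] y [-0.036  0.999  0.038] q [-0.162  0.802  1.346  1.41   0.158 -0.126]
[-40  -2   6] [ 1.007 -0.033  0.632  0.752  0.042 -0.658]
[-38  -2  11] [ 1.057 -0.035  0.657  0.832  0.032 -0.554]
[-37  -2  16] [ 1.103 -0.037  0.683  0.897  0.023 -0.441]
[-34  -2  20] [ 1.141 -0.039  0.708  0.945  0.016 -0.326]
[-32  -2  25] [ 1.172 -0.042  0.733  0.978  0.008 -0.209]
```

```bash
python3 -m crank '40 -40 -2 6 0;40 -40 -2 6 0;40 -40 -2 6 0;40 -40 -2 6 0;40 -38 -2 11 0;40 -38 -2 11 0;40 -38 -2 11 0;40 -38 -2 11 0' | head -2; python3 -m crank '40 -37 -2 16 0;40 -37 -2 16 0;40 -37 -2 16 0;40 -37 -2 16 0' | head -2; python3 s.py; python3 - <<'E'
from pl import *
Rg=np.array([[-0.9011,-0.0547,0.4301],[-0.0338,0.9979,0.0561],[-0.4322,0.036,-0.901]])
mt=Rg@np.array([.438-.4304,-.2835+.2847,.045-.046]); at=Rg@np.array([0,0,1.]); print("mt",mt,"at",at)
t=S()
for w in((-.0,.08,.75),(-.13,.11,.45),(-.115,.11,.31),(-.10,.11,.252)):
    t.to(rack(*w),hand=40); print("  can axis",FK(t.q)[1].apply(at))
t.out()
E
```

```text
time_s: 41.9
eef_pos: [1.0524, -0.034, 0.6487]
time_s: 42.23
eef_pos: [1.0974, -0.0356, 0.6693]
t 42.2333 q [-0.141   0.8847  1.3455  0.9564  0.1499 -0.0556] p [ 1.0974 -0.0356  0.6693] ft [ 0.2426 -0.0487 -2.125 ] w 0.6170345333029041
tool x,y,z rows:
 [[-0.4707  0.0113 -0.8822]
 [-0.0173  0.9996  0.0221]
 [ 0.8821  0.0257 -0.4703]]
mt [-0.007  0.001 -0.002] at [ 0.43   0.056 -0.901]
13 p [0.649 0.011 0.75 ] z [ 0.882  0.026 -0.47 ] y [-0.017  1.     0.022] q [-0.186 -0.212 -0.022  0.689  0.189 -0.077]
  can axis [-0.998  0.038  0.046]
22 p [0.517 0.039 0.45 ] z [ 0.882  0.026 -0.47 ] y [-0.017  1.     0.022] q [-0.174 -0.519 -0.944  0.074  0.179 -0.072]
  can axis [-0.998  0.038  0.046]
26 p [0.532 0.039 0.31 ] z [ 0.882  0.026 -0.47 ] y [-0.017  1.     0.022] q [-0.163 -0.251 -1.231 -0.482  0.169 -0.066]
  can axis [-0.998  0.038  0.046]
31 p [0.548 0.039 0.253] z [ 0.877  0.026 -0.479] y [-0.017  1.     0.022] q [-0.152 -0.021 -1.3   -0.772  0.159 -0.063]
  can axis [-0.998  0.038  0.056]
40 12 5 -38 0 x1; 40 13 5 -38 0 x11; 40 8 3 -23 0 x1; 40 40 3 3 0 x5; 40 40 2 3 0 x1; 40 40 3 4 0 x1; 40 40 2 3 0 x1; 40 7 1 1 0 x1; 40 33 -1 23 0 x1; 40 33 -1 22 0 x1; 40 33 -1 23 0 x1; 40 17 0 11 0 x1; 40 29 -1 27 0 x1; 40 19 -1 17 0 x1; 40 3 0 -1 0 x1; 40 2 0 -1 0 x2
```

```bash
python3 -m crank '40 13 5 -38 0;40 13 5 -38 0;40 13 5 -38 0;40 13 5 -38 0;40 13 5 -38 0;40 13 5 -38 0;40 13 5 -38 0;40 13 5 -38 0' >/dev/null; python3 -m crank '40 13 5 -38 0;40 13 5 -38 0;40 13 5 -38 0;40 13 5 -38 0;40 8 3 -23 0;40 40 3 3 0;40 40 3 3 0;40 40 3 3 0' >/dev/null; python3 -m crank '40 40 3 3 0;40 40 3 3 0;40 40 2 3 0;40 40 3 4 0;40 40 2 3 0;40 7 1 1 0;40 0 0 0 0' >/dev/null; python3 s.py; python3 - <<'E'
from pl import *
t=S()
for w in((-.115,.11,.31),(-.10,.11,.252)): t.to(rack(*w),hand=40)
t.out()
E
```

```text
t 44.15 q [-0.1739 -0.5211 -0.9494  0.0754  0.1788 -0.0717] p [0.5151 0.0391 0.4457] ft [ 1.0806  0.1679 -0.6627] w 0.6144590148380082
tool x,y,z rows:
 [[-0.4754  0.0119 -0.8797]
 [-0.0172  0.9996  0.0229]
 [ 0.8796  0.026  -0.475 ]]
4 p [0.533 0.038 0.31 ] z [ 0.88   0.026 -0.475] y [-0.017  1.     0.023] q [-0.164 -0.253 -1.225 -0.469  0.17  -0.067]
7 p [0.549 0.039 0.253] z [ 0.878  0.026 -0.479] y [-0.017  1.     0.023] q [-0.151 -0.018 -1.3   -0.776  0.159 -0.061]
40 32 -1 23 0 x3; 40 15 -1 11 0 x1; 40 29 -1 27 0 x1; 40 19 0 16 0 x1; 40 2 0 0 0 x1
```

```bash
python3 -m crank '40 32 -1 23 0;40 32 -1 23 0;40 32 -1 23 0;40 15 -1 11 0;40 0 0 0 0;40 0 0 0 0' >/dev/null; python3 s.py; python3 - <<'E'
from can import *
m,a,c,aa=canpose(np.array([-.007,.001,-.002]),np.array([.43,.056,-.901]))
from reach import RK,YAW
for c in(m,c):
    d=c[:2]-RK; print("rack x,y",d[0]*np.cos(YAW)+d[1]*np.sin(YAW),-d[0]*np.sin(YAW)+d[1]*np.cos(YAW))
# bottom row
P=cloud(cam("side"));D=P[...,:2]-RK;X=D[...,0]*np.cos(YAW)+D[...,1]*np.sin(YAW);Y=-D[...,0]*np.sin(YAW)+D[...,1]*np.cos(YAW)
m=(abs(X)<.06)&(Y>-.15)&(Y<.2)&(P[...,2]>.03)&(P[...,2]<.1)
for y in np.arange(.06,.2,.01):
    k=m&(abs(Y-y)<.005); print(round(y,3),k.sum(),np.percentile(P[...,2][k],95).round(3) if k.sum() else '',np.percentile(X[k],[2,98]).round(3) if k.sum() else '')
f=cam("side"); a=f["color"][90:330,150:400][:,:,::-1]; f=cam("top"); b=f["color"][110:230,220:400][:,:,::-1]
cv2.imwrite("pics/r2.png",np.vstack([cv2.resize(a,(600,380)),cv2.resize(b,(600,210))]))
E
```

```text
t 44.65 q [-0.1647 -0.2516 -1.2102 -0.4649  0.1705 -0.0672] p [0.539  0.0372 0.3174] ft [ 0.08    0.4909 -0.985 ] w 0.6180250306537262
tool x,y,z rows:
 [[-0.4674  0.0106 -0.884 ]
 [-0.0172  0.9996  0.0211]
 [ 0.8839  0.025  -0.467 ]]
top 426
side 419
pred mid [0.5405 0.0381 0.3245] axis [-0.9983  0.038   0.0418] fit mid [0.5405 0.036  0.3283] axis [-0.9986  0.0273  0.0442] l range [-0.0386  0.039 ]
rack x,y -0.10715629246495467 0.10947989522231906
rack x,y -0.10712342739476202 0.10738599901422011
0.06 9 0.053 [-0.054  0.034]
0.07 9 0.057 [-0.052  0.051]
0.08 9 0.061 [-0.053  0.052]
0.09 3 0.058 [-0.049  0.046]
0.1 26 0.079 [-0.05   0.051]
0.11 51 0.082 [-0.037  0.05 ]
0.12 85 0.081 [-0.038  0.05 ]
0.13 141 0.078 [-0.039  0.044]
0.14 44 0.071 [-0.034  0.04 ]
0.15 18 0.072 [-0.044  0.048]
0.16 56 0.074 [-0.043  0.044]
0.17 83 0.076 [-0.041  0.05 ]
0.18 151 0.072 [-0.043  0.045]
0.19 284 0.063 [-0.048  0.051]
0.2 117 0.094 [-0.06   0.059]
```

View pics/r2.png

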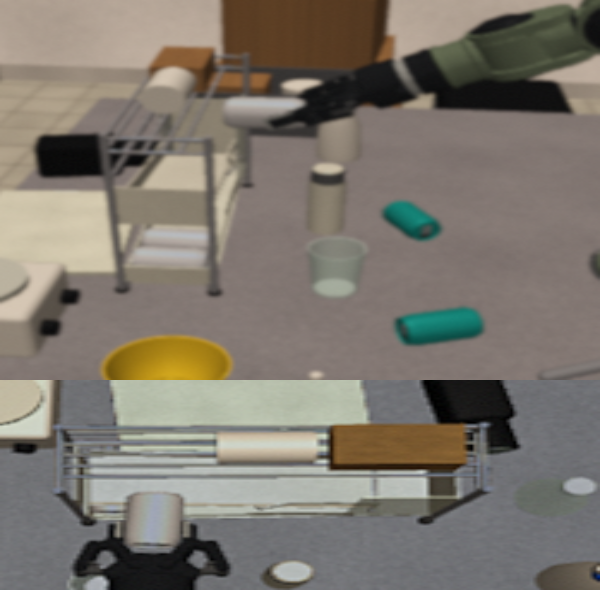

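Both bottom-row cans show at crop (172,238) and (172,256). The second can is held level at (265,112). Now I insert it the same way.

```bash
python3 -m crank '40 31 0 27 0;40 20 0 17 0;40 8 0 5 0;40 3 0 -1 0;40 0 0 0 0;40 0 0 0 0' | head -2; python3 - <<'E'
from pl import *
t=S(); AT=np.array([.43,.056,-.901]);t.say()
for w in((-.05,.11,.235),(-.0015,.11,.200)):
    t.to(rack(*w),v=28,hand=40); print("  can axis",FK(t.q)[1].apply(AT))
t.out()
E
```

```text
time_s: 45.4
eef_pos: [0.5555, 0.0399, 0.25]
0 p [0.555 0.04  0.25 ] z [ 0.879  0.025 -0.476] y [-0.017  1.     0.021] q [-0.145  0.01  -1.294 -0.802  0.152 -0.059]
2 p [0.598 0.04  0.235] z [ 0.879  0.025 -0.476] y [-0.017  1.     0.021] q [-0.126  0.139 -1.228 -0.866  0.136 -0.05 ]
  can axis [-0.998  0.038  0.052]
5 p [0.646 0.04  0.2  ] z [ 0.879  0.025 -0.476] y [-0.017  1.     0.021] q [-0.108  0.321 -1.155 -0.976  0.12  -0.041]
  can axis [-0.998  0.038  0.052]
40 -4 -1 28 0 x1; 40 -3 0 16 0 x1; 40 4 0 28 0 x1; 40 3 0 28 0 x1; 40 1 -1 3 0 x1
```

```bash
python3 -m crank '40 -2 -1 28 0;40 -2 0 16 0;40 4 0 28 0;40 3 0 28 0;40 1 0 3 0;40 0 0 0 0;40 0 0 0 0' ; python3 - <<'E'
from can import *
m,a,c,aa=canpose(np.array([-.007,.001,-.002]),np.array([.43,.056,-.901]),("side",))
from reach import RK,YAW
for c in(m,c):
    d=c[:2]-RK; print("rack x,y",d[0]*np.cos(YAW)+d[1]*np.sin(YAW),-d[0]*np.sin(YAW)+d[1]*np.cos(YAW),c[2])
E
```

```text
time_s: 45.98
eef_pos: [0.6432, 0.0416, 0.1964]
eef_rot: [-0.002, 0.859, 0.014, 0.511]
ft_force: [-0.4, -1.3, -0.6]
width: 0.616
side 375
pred mid [0.6448 0.0425 0.2036] axis [-0.9978  0.0379  0.0537] fit mid [0.6449 0.0398 0.2069] axis [-0.9974  0.0443  0.0573] l range [-0.0391  0.0384]
rack x,y -0.0027456726046116028 0.11156386641018791 0.2035698151579853
rack x,y -0.002724402196539011 0.10892947239711738 0.20690289143408228
```

```bash
python3 -m crank '40 3 0 5 -.08;40 5 0 3 0;40 0 0 0 0' | egrep 'time|pos|force'; for i in 1 2 3; do python3 -m crank '40 2 0 1 0;40 0 0 0 0' | egrep 'time|pos|force'; done; python3 s.py | tail -3
```

```text
time_s: 46.28
eef_pos: [0.646, 0.0413, 0.1851]
ft_force: [-0.3, -0.1, -1.0]
time_s: 46.45
eef_pos: [0.6462, 0.0413, 0.1826]
ft_force: [-0.3, -0.1, -1.6]
time_s: 46.62
eef_pos: [0.6464, 0.0411, 0.1801]
ft_force: [-0.7, 0.0, -1.8]
time_s: 46.78
eef_pos: [0.6466, 0.041, 0.178]
ft_force: [0.9, 0.5, -1.8]
 [[-0.4752 -0.0688 -0.8772]
 [-0.0547  0.9973 -0.0486]
 [ 0.8782  0.0249 -0.4777]]
```

```bash
for i in 1 2 3; do python3 -m crank '40 2 0 1 0;40 0 0 0 0' | egrep 'time|pos|force'; done
```

```text
time_s: 46.95
eef_pos: [0.6467, 0.0409, 0.1759]
ft_force: [1.1, -0.3, -1.3]
time_s: 47.12
eef_pos: [0.6469, 0.0406, 0.1742]
ft_force: [0.4, -0.7, 1.3]
time_s: 47.28
eef_pos: [0.6478, 0.0403, 0.1735]
ft_force: [-1.1, -1.7, 5.5]
```

```bash
python3 -m crank '40 0 0 0 0;40 0 0 0 0;85 0 -2 0 0;85 0 -6 0 0;85 0 -4 -25 0;85 0 0 -40 0;85 0 0 -40 0;85 0 0 -20 0' | egrep 'time|pos|force|wid'; python3 -m crank '85 -17 -11 -34 0;85 -17 -11 -34 0;85 0 0 0 0;85 0 0 0 0;85 0 0 0 0;85 0 0 0 0;85 0 0 0 0;85 0 0 0 0' >/dev/null; python3 -m crank '85 0 0 0 0;85 0 0 0 0;85 0 0 0 0;85 0 0 0 0;85 0 0 0 0;85 0 0 0 0;85 0 0 0 0;85 0 0 0 0';  python3 - <<'E'
from h import *; from reach import RK,YAW
P=cloud(cam("side"));D=P[...,:2]-RK;X=D[...,0]*np.cos(YAW)+D[...,1]*np.sin(YAW);Y=-D[...,0]*np.sin(YAW)+D[...,1]*np.cos(YAW)
m=(abs(X)<.06)&(P[...,2]>.03)&(P[...,2]<.1)
for y in np.arange(.02,.2,.01):
    k=m&(abs(Y-y)<.005); print(round(y,3),k.sum(),np.percentile(P[...,2][k],95).round(3) if k.sum() else '',np.percentile(X[k],[2,98]).round(3) if k.sum() else '')
f=cam("side"); a=f["color"][130:330,150:340][:,:,::-1]; f=cam("top"); b=f["color"][110:230,220:400][:,:,::-1]
cv2.imwrite("pics/r3.png",np.vstack([cv2.resize(a,(540,380)),cv2.resize(b,(540,210))]))
E
```

```text
time_s: 47.95
eef_pos: [0.5516, 0.0255, 0.2415]
ft_force: [0.3, -0.2, 0.0]
width: 0.995
time_s: 49.28
eef_pos: [0.5172, 0.0067, 0.2978]
eef_rot: [-0.036, 0.863, -0.007, 0.503]
ft_force: [0.8, -0.5, -0.2]
width: 0.996
0.02 17 0.058 [-0.053 -0.036]
0.03 28 0.047 [-0.052  0.041]
0.04 24 0.04 [-0.054  0.046]
0.05 13 0.052 [-0.053  0.049]
0.06 10 0.055 [-0.054  0.032]
0.07 8 0.059 [-0.053  0.05 ]
0.08 8 0.061 [-0.053  0.051]
0.09 7 0.07 [-0.054  0.051]
0.1 23 0.08 [-0.051  0.051]
0.11 55 0.082 [-0.037  0.049]
0.12 88 0.081 [-0.038  0.05 ]
0.13 150 0.077 [-0.039  0.049]
0.14 34 0.07 [-0.035  0.035]
0.15 15 0.072 [-0.043  0.047]
0.16 59 0.075 [-0.043  0.044]
0.17 85 0.075 [-0.042  0.05 ]
0.18 141 0.073 [-0.043  0.045]
0.19 310 0.063 [-0.047  0.05 ]
```

View pics/r3.png

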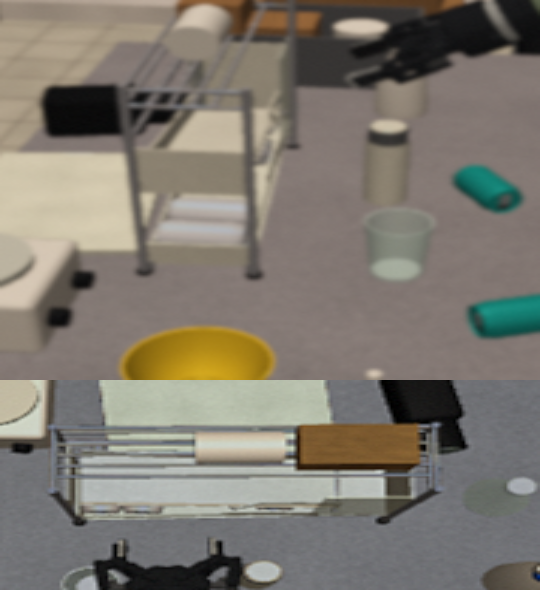

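```bash
python3 -m crank '85 0 0 -10 0;85 0 0 0 0;85 0 0 0 0;85 0 0 0 0;85 0 0 0 0;85 0 0 0 0;85 0 0 0 0;85 0 0 0 0' | head -1; python3 -m crank '85 0 0 0 0;85 0 0 0 0;85 0 0 0 0;85 0 0 0 0;85 0 0 0 0;85 0 0 0 0;85 0 0 0 0;85 0 0 0 0' | head -1; python3 - <<'E'
from h import *; from reach import RK,YAW
f=cam("top"); b=f["color"][120:205,225:375][:,:,::-1]; c=cam("wrist"); print([ (r["location"],round(r["conf"],2)) for r in recognise("wrist","can_0")])
f=cam("side"); a=f["color"][205:270,190:260][:,:,::-1]
cv2.imwrite("pics/r4.png",np.hstack([cv2.resize(b,(500,283)),cv2.resize(c["color"][:,:,::-1],(0,0),fx=.674,fy=.674)[:283]]))
E
```

```text
time_s: 50.1
time_s: 50.77
[([263.7, 34.0], 0.98), ([378.9, 31.0], 0.97), ([318.4, 30.8], 0.77)]
```

View pics/r4.png

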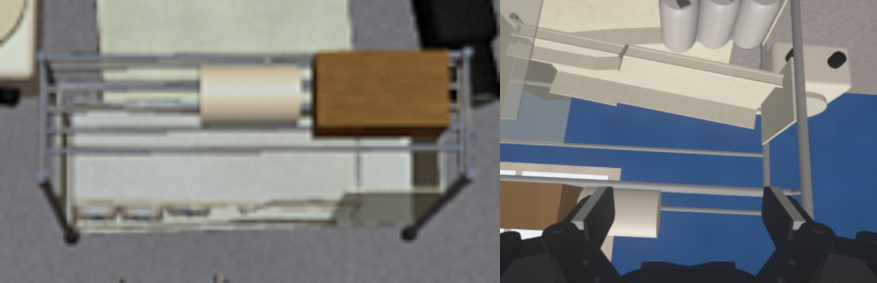

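The wrist view, which is upside down, shows three cans side by side in the bottom row. In the top view their ends show at (97,210), (140,210) and (187,210). I'll check that they are at rest and then hand in.

```bash
python3 -m crank '85 0 0 0 0;85 0 0 0 0;85 0 0 0 0;85 0 0 0 0' | egrep 'time|force'; python3 - <<'E'
from h import *; from reach import RK,YAW
c=cam("wrist"); P=cloud(c)
for r in recognise("wrist","can_0"):
    u,v=map(int,np.round(r["location"])); p=P[v,u]; d=p[:2]-RK
    print(r["location"],round(r["conf"],2),"rack x,y,z",d[0]*np.cos(YAW)+d[1]*np.sin(YAW),-d[0]*np.sin(YAW)+d[1]*np.cos(YAW),p[2])
f=cam("top");Q=cloud(f)
for q in("aerosol","beaker","spray","flask","funnel","bowl","tape"):
    r=recognise("top",q)
    if r: u,v=map(int,np.round(r[0]["location"])); print(q,(u,v),Q[v,u])
from cell import finish_job
print(finish_job())
E
```

```text
time_s: 51.3
ft_force: [-0.7, 0.3, -0.3]
[319.7, 31.1] 0.98 rack x,y,z -0.019428141492577187 0.10826984791985264 0.07765533938697455
[377.0, 30.8] 0.9 rack x,y,z -0.01645888245795683 0.15946344975114238 0.07129792936798782
[265.1, 29.0] 0.76 rack x,y,z -0.02647707074102579 0.060547009029669745 0.08513650528014069
aerosol (306, 220) [ 0.4650409  -0.09995447  0.15078359]
beaker (247, 229) [0.43988632 0.11572886 0.01100616]
spray (396, 224) [ 0.45774939 -0.41482995  0.137812  ]
flask (387, 178) [ 0.63332235 -0.40309155  0.07770599]
funnel (167, 227) [0.43872791 0.40834187 0.05946682]
bowl (180, 184) [0.61057112 0.38126511 0.00943697]
tape (152, 263) [0.30470428 0.4691761  0.02139376]
the job is handed in; nothing more can be done
None
```

Both cans are in the dispenser and the job was handed in at 51.3 s of the 72 s allowed. The hand-in reports no verdict.

**How it was done:** The rows cannot tilt the tool directly, so I tilted it by pushing the arm against its joint limits. I picked each can from above with the tool leaning back, then swung it about 90° so the can lay level with its ring-pull end towards the robot. Each can went in under the tray and was lowered until about 7 N of contact. I then let go, and each rolled down.

**Last checks:**
- **Row:** the wrist camera shows three cans side by side in the bottom row. The measured spots are at rack y of about 61, 108 and 159 mm.
- **Level and facing:** before release, the depth fits put both cans within about 6° of level, ring-pull end to the front.
- **At rest:** the cans' pixel positions hardly changed between the last two looks.
- **Robot clear:** the gripper stood in front of the rack with no load on the wrist.
- **Bystanders:** all seven were found within about 25 mm of their first reading. That is the detector's scatter, because the arm never came near them.

**What disagreed or is not measured:**
- The second can's swing stalled partway with two joints at their limits, and I had to re-route it before continuing.
- Both grasps ended 4–7 mm higher than commanded, with 6–8 N upward on the wrist.
- The bottom-row cans' x offset from the lane's centre line was judged from visible surfaces, not fitted.

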